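# Put the check weights back in their block

## Robot

A 7-joint arm with a two-finger parallel gripper is mounted at the origin on a cart in front of the work surface, level with it; the furniture and walls round the work are solid. World frame = base frame: x ahead of the robot, y to its left, z up, the work surface at z = 0. Lengths are in m, angles in rad, forces in N, time in s.
With the tool pointing down it reaches from about 0.4 to 0.875 m from the base axis. Payload 19.3 kg.
Tool frame: the origin (TCP) lies on the centre line of the jaws, within the pads' length; the fingertips stand 25 mm ahead of it and the grasp point (between the pads) lies 6 mm ahead of it (tips_ahead is the distance from the TCP to the fingertips, in m); z points along the fingers, y is the direction in which the jaws open and shut (so a half turn about z gives the same grasp; the last joint's range is limited). The gripper opens to 85 mm and grips with 20 to 120 N. Pads are 22 mm wide; open, the fingers measure 114 mm over their backs; the gripper's body (76 mm by 85 mm) begins 54 mm behind the grasp point. The pads swing forward as they close: fully open they stand 13 mm farther back than shut.
Start: joints at [-1.302, 0.521, -0.036, 1.599, 0.021, 1.021, -0.113], TCP at [0.208, 0.589, 0.23] pointing down, gripper open.
Joint ranges: [-2.91, 2.91], [-0.3, 2.13], [-1.5, 1.42], [0.17, 2.43], [-1.26, 4.41], [0.16, 1.93], [-2.52, 2.52]. Speed limits (rad/s): [1.89, 1.89, 2.39, 2.39, 3.01, 3.01, 3.01].

## Interface

Orientations are given as [roll, pitch, yaw] about the fixed x, y, z axes, in that order (R = Rz(yaw) Ry(pitch) Rx(roll)).
In Python, from workcell import observe, grab_frame, job_done, outline_of, tips_ahead gives the robot as it stands. The module is installed in compiled form; this text tells all that it offers.
- The arm moves only by the tool move_arm, never from a script. Its argument "motion" is a list of rows, each a list of 2 entries, a list of its own where there are three numbers: the shift along the world's x, y, z in mm, then the turn, a rotation vector about the world's x, y, z in rad. A call has 1 to 12 rows; each row is the pose to reach, as a shift and turn from the pose commanded when the call began; what a row does not reach only later rows make up. A row lasts 1/8 s, in which the tool goes at most 62.5 mm and 10.7 degrees, less where a joint would pass 70% of its speed; a pose out of reach is approached as far as the arm can. A call with a gripper value outside its range is refused whole. "jaw" is the finger opening in mm, from 0 to 85.4, set as the call begins (left out, the last holds). The fingers move at their own pace and stop on an object; "grip_force" is the grip in N (left out, the last holds). Time passes only in rows, so rows that repeat a pose let the fingers close. It gives the time, the measured TCP pose, the force and the opening at its end, in the units of the state.
- observe(): the state, without advancing time (a new reading comes with each control period).
- grab_frame(name): name is "side" or "top"; returns a dict with "frame" (480x640x3 uint8, red, green, blue), "fx", "fy", "cx", "cy" (pixels), "T" (4x4, takes a point from camera to world coordinates). Camera axes: x right, y down, z forward; pixel columns grow to the right and rows downward; lengths in m; the calibration is good to about 2 mm. A picture is of the moment at which its call begins. There is no depth.
- job_done(): hands the job in, once; it reports no verdict.
Trained networks look in the newest picture that a camera, given by its name, has taken for a name from the list of things; names that differ only in an ending like _2 or _b are one class to them, and where a whole thing is asked for, a point or a joint stands for the part that bears it (a point fixed in the world has none). Each returns a list of dicts, best first, with "score" (0 to 1); they miss things now and then, are a little off and sometimes report something else, mostly with a low value. They report only what shows in the picture. A call takes as long as a camera call. They do not tell look-alikes from the thing itself.
- outline_of(label, camera): "pixels" (480x640 bool, what is visible of it) and "pixel" ([column, row] in pixels, amid what is visible of it).
The state is a dict: "clock": time; "qpos": joint angles; "qd": joint speeds; "joint_efforts": joint torques, N m; "position": TCP position; "tool_rot": TCP orientation; "force": force on the tool from outside, world axes, zero at the start; "moment": the same for the moment, N m; "grip_width": finger opening in m.
Only numpy, scipy, OpenCV 4.12 (cv2) and the standard library are available. Lean on these libraries where they do the work, as an engineer would, in place of code of your own. Each camera call takes 0.05 s, during which the arm holds its last target.

## Task

The scale has been checked, so put the four brass knob weights that stand about on the worktop back into the wooden weight block: each upright and fully down in the round well that fits its size, the largest weight in the largest well and so on down to the smallest. The brass hook weight and the slotted disc weight belong to a spring balance, not to this set: leave them where they are.

Things in the scene. Friction and masses are not known exactly. Their poses are not given: they have to be found in the camera images.
- knob_weight_500 (a point): 500 g check weight, the largest of four brass knob weights, loose, standing upright: a round body 40 mm across and 29 mm high, shoulders narrowing to a round knob 23.7 mm across on top, 54 mm high in all. The point is on its axis half-way up (26.8 mm above its foot); z is its axis. Grip it across the upper part of the body, fingertips about 14 mm above its foot, so that they stay above the block when it is set down.
- knob_weight_200 (a point): 200 g check weight, the second largest of four brass knob weights, loose, standing upright: a round body 30 mm across and 21 mm high, shoulders narrowing to a round knob 17.8 mm across on top, 40 mm high in all. The point is on its axis half-way up (20.1 mm above its foot); z is its axis. Grip it across the upper part of the body, fingertips about 13 mm above its foot, so that they stay above the block when it is set down.
- knob_weight_100 (a point): 100 g check weight, the third largest of four brass knob weights, loose, standing upright: a round body 24 mm across and 17 mm high, shoulders narrowing to a round knob 14.2 mm across on top, 32 mm high in all. The point is on its axis half-way up (16.1 mm above its foot); z is its axis. Grip it across the upper part of the body, fingertips about 10 mm above its foot, so that they stay above the block when it is set down.
- knob_weight_50 (a point): 50 g check weight, the smallest of four brass knob weights, loose, standing upright: a round body 19 mm across and 13 mm high, shoulders narrowing to a round knob 11.2 mm across on top, 26 mm high in all. The point is on its axis half-way up (12.8 mm above its foot); z is its axis. Grip it across the upper part of the body, fingertips about 8 mm above its foot, so that they stay above the block when it is set down.
- well_500 (a point): Well for the 500 g weight, the largest of four round wells in the low square wooden weight block (149 mm square, top 23 mm above the worktop, fixed; four 66 mm square inserts, two by two, one well in each, in any order). The point is the centre of the well's flat floor, 13 mm below the block's top; z is up, x and y run along the block's sides. Mouth 58 mm across, flaring down to a straight bore of 44.6 mm just above the floor.
- well_200 (a point): Well for the 200 g weight, the second largest of four round wells in the low square wooden weight block (149 mm square, top 23 mm above the worktop, fixed; four 66 mm square inserts, two by two, one well in each, in any order). The point is the centre of the well's flat floor, 12 mm below the block's top; z is up, x and y run along the block's sides. Mouth 48 mm across, flaring down to a straight bore of 34.6 mm just above the floor.
- well_100 (a point): Well for the 100 g weight, the third largest of four round wells in the low square wooden weight block (149 mm square, top 23 mm above the worktop, fixed; four 66 mm square inserts, two by two, one well in each, in any order). The point is the centre of the well's flat floor, 9 mm below the block's top; z is up, x and y run along the block's sides. Mouth 38.5 mm across, flaring down to a straight bore of 28.6 mm just above the floor.
- well_50 (a point): Well for the 50 g weight, the smallest of four round wells in the low square wooden weight block (149 mm square, top 23 mm above the worktop, fixed; four 66 mm square inserts, two by two, one well in each, in any order). The point is the centre of the well's flat floor, 7 mm below the block's top; z is up, x and y run along the block's sides. Mouth 30 mm across, flaring down to a straight bore of 23.6 mm just above the floor.
- hook_weight_mid (a point): Brass hook weight of a spring balance, a look-alike that is not part of the set: plain round body 26 mm across and 28 mm high with a steel wire hook on top in place of a knob, 59 mm high in all; loose. The point is on its axis 15 mm above its foot.
- slotted_weight_mid (a point): Brass slotted weight of a spring balance, a look-alike that is not part of the set: flat disc 40 mm across and 11 mm thick with a 7 mm slot from its edge to its centre, no knob; loose. The point is its centre.
There are look-alikes about, which are no part of the job. What is shaped like the part that bears knob_weight_200 but blue or pink is not meant.

How it is judged:
By the outcome, as a careful person would: the job done as asked, in the order asked, and still so for the second after the job is handed in, with the robot touching nothing.
It also fails if it takes over 106 s, if anything falls off the work surface, if the arm or the gripper's body presses on something with over 40 N, if the wrist force passes 120 N, or if a joint passes its speed limit or range.

## Working session

There is one attempt and no reset: what is moved stays moved. The work goes in short steps, Python scripts to look and compute and a tool call to move; the robot and the scene stay as the last step left them, time stands still between calls to the robot, and variables do not carry over. Pictures are saved under pics/ and viewed, and the job is handed in when it is done.

Besides the shell and the picture viewer there is one more tool, called after ">>>" as name([rows], argument=value, ...), one row to a line, values as JSON. move_arm: Moves the arm, as the interface text tells. Its arguments: {"type":"object","properties":{"motion":{"type":"array"},"jaw":{"type":"number"},"grip_force":{"type":"number"}},"required":["motion"]}

```bash
mkdir -p pics
cat > h.py <<'E'
import numpy as np, cv2
from workcell import *
def save(name,f): cv2.imwrite('pics/'+name+'.png',cv2.cvtColor(f,cv2.COLOR_RGB2BGR))
def toworld(g,px,z):
    T=np.array(g['T']);d=T[:3,:3]@np.array([(px[0]-g['cx'])/g['fx'],(px[1]-g['cy'])/g['fy'],1]);o=T[:3,3]
    return o+d*(z-o[2])/d[2]
def proj(g,p):
    T=np.array(g['T']);c=T[:3,:3].T@(np.array(p)-T[:3,3]);return [g['fx']*c[0]/c[2]+g['cx'],g['fy']*c[1]/c[2]+g['cy']]
E
python3 - <<'E'
from h import *
for c in ['top','side']:
    g=grab_frame(c);save(c+'0',g['frame']);print(c,g['fx'],g['cx'],g['cy'],np.round(g['T'],3).tolist())
s=observe();print(s);print(tips_ahead)
E
```

```text
top 438.4269075831737 313.0529849521474 241.94209478910923 [[-0.026, -0.982, 0.185, 0.407], [-0.999, 0.032, 0.03, 0.129], [-0.035, -0.184, -0.982, 0.879], [0.0, 0.0, 0.0, 1.0]]
side 506.0874499200132 317.28034497366906 237.05461941438992 [[0.966, -0.113, 0.234, 0.365], [-0.26, -0.463, 0.847, -0.589], [0.013, -0.879, -0.476, 0.483], [0.0, 0.0, 0.0, 1.0]]
{'clock': 0.1, 'qpos': array([-1.30219849,  0.52194824, -0.03631253,  1.59993336,  0.02122966,
        1.02109893, -0.11279798]), 'qd': array([ 1.23516780e-04,  1.44755641e-03,  6.04901046e-04, -7.37635705e-05,
        2.28068244e-04, -2.15924662e-03,  1.68432324e-04]), 'joint_efforts': array([ 4.57809510e-03, -9.28482628e+01,  1.98494196e+00, -3.70534301e+01,
        1.82867248e-02,  5.33145139e-03,  5.83822884e-05]), 'position': array([0.20767082, 0.58917833, 0.22989362]), 'tool_rot': array([-3.14059552e+00,  1.02201641e-04,  2.80278818e+00]), 'force': array([0.04114514, 0.16152309, 0.07507319]), 'moment': array([0.01179907, 0.0022958 , 0.01904932]), 'grip_width': 0.08554191154368408}
0.025
```

View pics/top0.png

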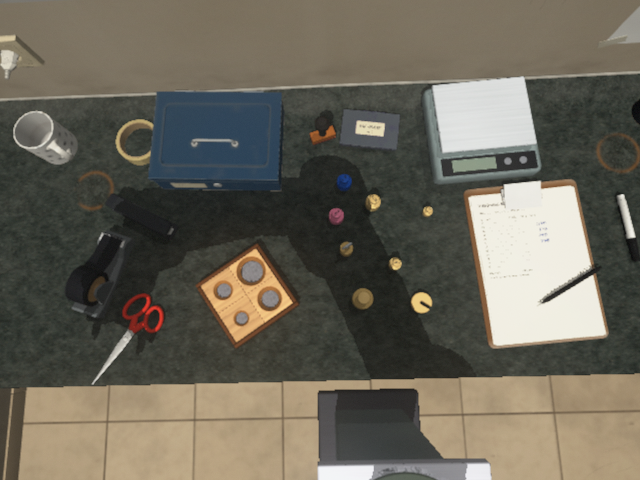

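View pics/side0.png

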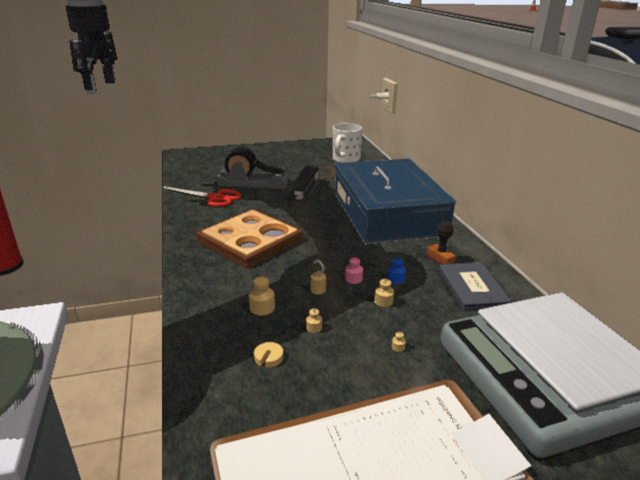

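Candidates (top image): knob-shaped brass at (362,298), (373,203), (396,264), (428,211). Not wanted: hook weight (346,248), slotted disc (421,302), pink knob (336,216), blue knob (344,182). By size: 500=(362,298), 200=(373,203), 100=(396,264), 50=(428,211). Checking this in close crops.

Run:
```python
from h import *
G={c:grab_frame(c) for c in ['top','side']}
np.save('G.npy',G,allow_pickle=True)
f=G['top']['frame'];a=cv2.resize(f[165:325,320:440],None,fx=4,fy=4,interpolation=cv2.INTER_CUBIC)[:600];
b=cv2.resize(G['side']['frame'][245:375,235:420],None,fx=4,fy=4,interpolation=cv2.INTER_CUBIC);save('ct',a);save('cs',b)
save('cb',cv2.resize(f[235:355,190:305],None,fx=5,fy=5,interpolation=cv2.INTER_CUBIC))
# masks
for n,h in [('knob_weight_500',.0268),('knob_weight_200',.0201),('knob_weight_100',.0161),('knob_weight_50',.0128),('hook_weight_mid',.015),('slotted_weight_mid',.0055)]:
    for c in G:
        for r in outline_of(n,c)[:9]:
            m=r['pixels'];ys,xs=np.nonzero(m)
            print(n,c,round(r['score'],2),np.round(r['pixel']),m.sum(),[xs.min(),xs.max(),ys.min(),ys.max()],np.round(toworld(G[c],[xs.mean(),ys.mean()],h),4)[:2])
```

```text
knob_weight_500 top 0.68 [362. 299.] 361 [np.int64(352), np.int64(373), np.int64(288), np.int64(308)] [0.4554 0.0624]
knob_weight_500 top 0.66 [398. 262.] 123 [np.int64(389), np.int64(401), np.int64(257), np.int64(269)] [ 0.521  -0.0034]
knob_weight_500 top 0.6 [342. 180.] 205 [np.int64(337), np.int64(351), np.int64(174), np.int64(190)] [0.6898 0.0892]
knob_weight_500 top 0.53 [337. 214.] 204 [np.int64(329), np.int64(343), np.int64(208), np.int64(223)] [0.6202 0.1069]
knob_weight_500 top 0.5 [240. 317.] 1195 [np.int64(220), np.int64(264), np.int64(295), np.int64(341)] [0.4238 0.2961]
knob_weight_500 top 0.45 [372. 201.] 206 [np.int64(366), np.int64(380), np.int64(194), np.int64(210)] [0.6459 0.0328]
knob_weight_500 top 0.22 [269. 299.] 1183 [np.int64(247), np.int64(292), np.int64(276), np.int64(321)] [0.4594 0.2417]
knob_weight_500 side 0.85 [353. 271.] 321 [np.int64(346), np.int64(361), np.int64(258), np.int64(283)] [0.6169 0.0886]
knob_weight_500 side 0.81 [263. 299.] 763 [np.int64(249), np.int64(274), np.int64(277), np.int64(315)] [0.4546 0.0512]
knob_weight_500 side 0.75 [399. 34
[... 4379 characters left out ...]
.72 [314. 322.] 293 [np.int64(306), np.int64(321), np.int64(309), np.int64(332)] [ 0.5223 -0.0074]
knob_weight_50 side 0.61 [392. 270.] 316 [np.int64(388), np.int64(405), np.int64(259), np.int64(282)] [0.6974 0.0927]
hook_weight_mid top 0.72 [350. 249.] 155 [np.int64(340), np.int64(352), np.int64(241), np.int64(255)] [0.5557 0.0893]
hook_weight_mid side 0.91 [317. 282.] 400 [np.int64(310), np.int64(326), np.int64(260), np.int64(295)] [0.5565 0.0935]
slotted_weight_mid top 0.75 [422. 302.] 352 [np.int64(411), np.int64(432), np.int64(292), np.int64(312)] [ 0.4463 -0.0532]
slotted_weight_mid side 0.68 [270. 352.] 583 [np.int64(254), np.int64(282), np.int64(343), np.int64(367)] [ 0.4456 -0.0537]
```

View pics/ct.png

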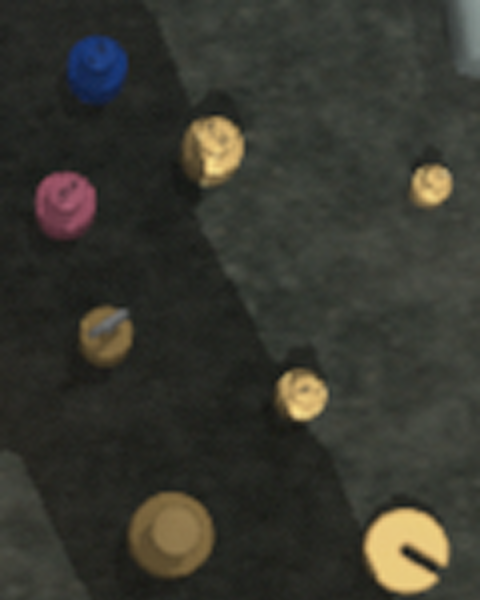

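View pics/cs.png

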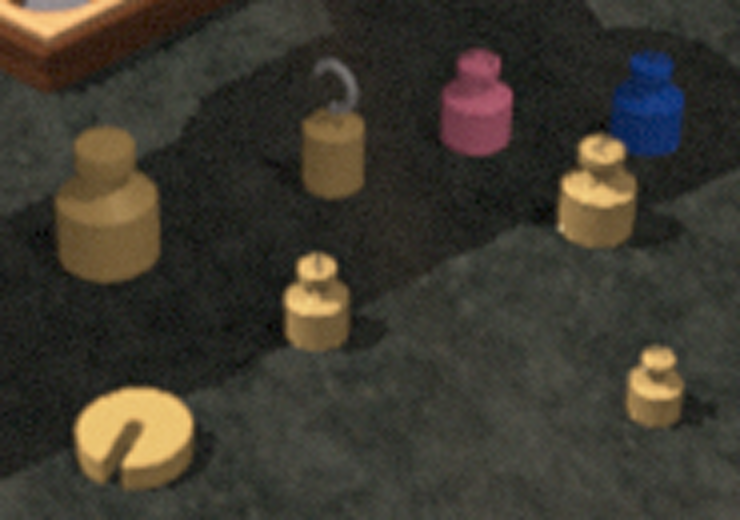

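View pics/cb.png

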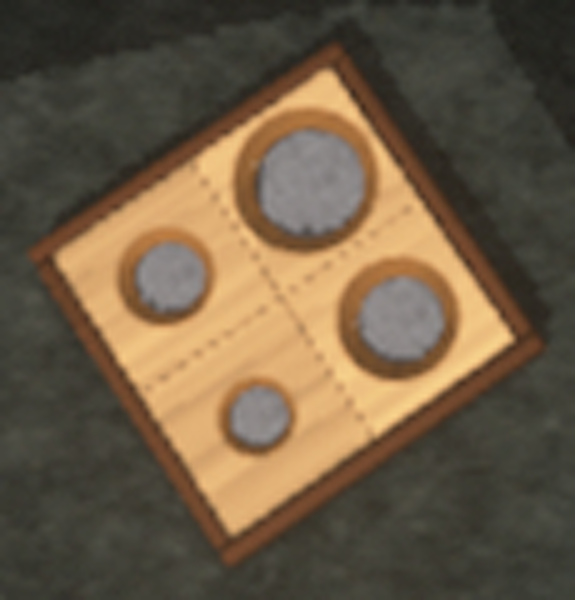

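```bash
cat > fit.py <<'E'
from h import *
from scipy.optimize import minimize
S=8
DIM={'500':(40,29,23.7,53.6),'200':(30,21,17.8,40.2),'100':(24,17,14.2,32.2),'50':(19,13,11.2,25.6)}
def circ(x,y,z,r):
    t=np.linspace(0,2*np.pi,40,endpoint=False);return [(x+r*np.cos(a),y+r*np.sin(a),z) for a in t]
def render(g,parts,roi):
    x0,x1,y0,y1=roi;m=np.zeros(((y1-y0)*S,(x1-x0)*S),np.uint8)
    for pts in parts:
        p=np.array([proj(g,q) for q in pts]);p=((p+.5-[x0,y0])*S).astype(np.int32)
        cv2.fillConvexPoly(m,cv2.convexHull(p),1)
    return cv2.resize(m.astype(np.float32),(x1-x0,y1-y0),interpolation=cv2.INTER_AREA)
def wparts(n,x,y,z0=0):
    D,hb,k,H=[v/1000 for v in DIM[n]]
    return [circ(x,y,z0,D/2)+circ(x,y,z0+hb,D/2), circ(x,y,z0+hb,D/2)+circ(x,y,z0+hb+(H-hb)*.35,k*.42), circ(x,y,z0+H-.8*k,k*.4)+circ(x,y,z0+H-.55*k,k/2)+circ(x,y,z0+H-.35*k,k/2)+circ(x,y,z0+H,k*.35)]
def brass(f):
    f=cv2.GaussianBlur(f,(0,0),.5).astype(float);return (f[...,0]-f[...,2])
def fitw(n,Gs,xy0,z0=0,r=22):
    out=[]
    data=[]
    for g in Gs:
        c=np.round(proj(g,(*xy0,z0+.015))).astype(int);roi=(c[0]-r,c[0]+r,c[1]-r,c[1]+r)
        b=brass(g['frame'])[roi[2]:roi[3],roi[0]:roi[1]];data.append((g,roi,b>22))
    def cost(p,D=data): return sum(np.abs(render(g,wparts(n,p[0],p[1],z0),roi)-m).sum() for g,roi,m in D)
    for D in ([data] if len(data)==1 else [data]+[[d] for d in data]):
        s=minimize(lambda p:cost(np.array(p)/1000,D),np.array(xy0)*1000,method='Nelder-Mead',options=dict(initial_simplex=np.array(xy0)*1000+np.array([[4,0],[-3,3],[-3,-3]])))
        out.append((np.round(s.x,1),round(s.fun,1),[int(d[2].sum()) for d in D]))
    return out
E
python3 - <<'E'
from fit import *
G=np.load('G.npy',allow_pickle=True).item();t,s=G['top'],G['side']
for n,xy in [('500',(.455,.061)),('200',(.647,.032)),('100',(.5215,-.005)),('50',(.627,-.083))]:
    print(n,fitw(n,[t,s],xy,r=20))
# wells
f=t['frame'].astype(int);sat=f.max(2)-f.min(2)
roi=np.zeros(f.shape[:2],bool);roi[248:335,203:293]=1
m=((sat<35)&(f.mean(2)>95)&roi).astype(np.uint8)
n,l,st,ce=cv2.connectedComponentsWithStats(m)
for i in range(1,n):
    if st[i,4]>40: print(st[i],ce[i],'area diam px',2*np.sqrt(st[i,4]/np.pi))
C={}
for name,px,z in [('500',None,.010),('200',None,.011),('100',None,.014),('50',None,.016)]: pass
big=sorted([i for i in range(1,n) if st[i,4]>40],key=lambda i:-st[i,4])
for i,(name,z) in zip(big,[('500',.010),('200',.011),('100',.014),('50',.016)]): print('well',name,toworld(t,ce[i],z))
fs=s['frame'].astype(int);sat=fs.max(2)-fs.min(2);roi=np.zeros(fs.shape[:2],bool);roi[210:250,205:295]=1
m=((sat<35)&(fs.mean(2)>95)&roi).astype(np.uint8)
n,l,st,ce=cv2.connectedComponentsWithStats(m)
for i in range(1,n):
    if st[i,4]>20: print('side',st[i],ce[i],toworld(s,ce[i],.012))
# corners
o=[190,235]
for u,v,z in [(335,43,.023),(545,345,.023),(228,565,.023),(30,255,.023)]:
    print('corner',toworld(t,((u+.5)/5-.5+190,(v+.5)/5-.5+235),z))
# mouths: bounds in crop
for nme,l_,r_,tp,b_ in [('500',235,377,107,252),('200',338,459,257,380),('100',118,214,227,325),('50',220,296,378,455)]:
    print('mouth',nme,toworld(t,((l_+r_+1)/10-.5+190,(tp+b_+1)/10-.5+235),.023))
E
```

```text
500 [(array([455.7,  62.2]), np.float64(51.9), [372, 774]), (array([455.4,  62.2]), np.float64(17.2), [372]), (array([455.8,  62.5]), np.float64(32.3), [774])]
200 [(array([649.6,  32. ]), np.float64(70.1), [220, 470]), (array([649.8,  31.4]), np.float64(18.2), [220]), (array([649.8,  32.6]), np.float64(46.2), [470])]
100 [(array([522.9,  -5.3]), np.float64(59.6), [145, 355]), (array([522.7,  -6.2]), np.float64(15.7), [145]), (array([522.9,  -4.6]), np.float64(37.7), [355])]
50 [(array([628.3, -77.5]), np.float64(43.3), [100, 251]), (array([628.1, -77.8]), np.float64(11.9), [100]), (array([628.5, -76.8]), np.float64(28.8), [251])]
[242 261  21  21 354] [251.65819209 271.09887006] area diam px 21.23032733700184
[217 284  14  14 146] [223.52054795 290.17123288] area diam px 13.63425735166143
[262 291  17  16 219] [269.87671233 298.56164384] area diam px 16.698486766680407
[236 313  12  11 104] [241.39423077 318.02884615] area diam px 11.507254783503184
well 500 [0.51575238 0.27982661 0.01      ]
well 200 [0.46004093 0.24348354 0.011     ]
well 100 [0.47892887 0.33516528 0.014     ]
well 50 [0.42353874 0.29888493 0.016     ]
side [246 220  11   3  26] [251.11538462 221.15384615] [0.481748   0.34683043 0.012     ]
side [221 231  10   3  22] [225.13636364 231.77272727] [0.42493528 0.31237781 0.012     ]
side [264 230  20   6  91] [273.72527473 232.7032967 ] [0.51752468 0.28578866 0.012     ]
side [241 242  16   5  55] [248.38181818 244.50909091] [0.46208401 0.25022253 0.012     ]
corner [0.56979798 0.26767687 0.023     ]
corner [0.44806114 0.18609271 0.023     ]
corner [0.36795664 0.30916326 0.023     ]
corner [0.48873227 0.38852109 0.023     ]
mouth 500 [0.51536666 0.2792718  0.023     ]
mouth 200 [0.45984744 0.24302348 0.023     ]
mouth 100 [0.47894901 0.33445217 0.023     ]
mouth 50 [0.42366185 0.29788577 0.023     ]
```

Crops: the brass 500 (362,298), 200 (373,203), 100 (396,264) and 50 (428,211) all have knobs. The hook and slotted weights and the pink and blue knobs are clearly different. The wells from largest to smallest are at (252,271), (270,299), (224,290) and (241,318). I'll move above the 500.

>>> move_arm([
  [[60,-130,0],[0,0,0]],
  [[120,-250,-20],[0,0,0]],
  [[180,-380,-50],[0,0,0]],
  [[230,-490,-80],[0,0,0]],
  [[248,-527,-90],[0,0,0]],
  [[248,-527,-90],[0,0,0]],
  [[248,-527,-90],[0,0,0]],
  [[248,-527,-90],[0,0,0]],
  [[248,-527,-90],[0,0,0]],
  [[248,-527,-90],[0,0,0]],
  [[248,-527,-90],[0,0,0]],
  [[248,-527,-90],[0,0,0]],
], jaw=62, grip_force=40)

```text
clock: 2.3
position: [0.4556, 0.0632, 0.1405]
tool_rot: [3.141, -0.0, 2.803]
force: [0.7, 0.7, 0.7]
grip_width: 0.0621
```

Run:
```python
from h import *
s=observe();print(s['clock'],s['position'],s['tool_rot'],s['grip_width'],s['qpos'])
g=grab_frame('side');save('s1',g['frame'])
p=s['position']
for d in [0,.006,.025]: print(d,proj(g,p-[0,0,d]))
x,y=np.array(proj(g,p)).astype(int);x0,y0=max(0,x-80),max(0,y-60)
save('s1c',cv2.resize(g['frame'][y0:y0+140,x0:x0+190],None,fx=4,fy=4,interpolation=cv2.INTER_CUBIC));print(x0,y0)
```

```text
2.3 [0.45559222 0.06316334 0.14050727] [ 3.14127307e+00 -7.73935076e-05  2.80323564e+00] 0.06209304036522986 [-0.33206716  0.40270344  0.08285675  2.10942298 -0.05550498  0.63132312
  1.02144606]
0 [np.float64(257.9168851175657), np.float64(229.1440129658844)]
0.006 [np.float64(258.0935075705239), np.float64(232.78181617943585)]
0.025 [np.float64(258.64391996776027), np.float64(244.11838157024042)]
177 169
```

View pics/s1c.png

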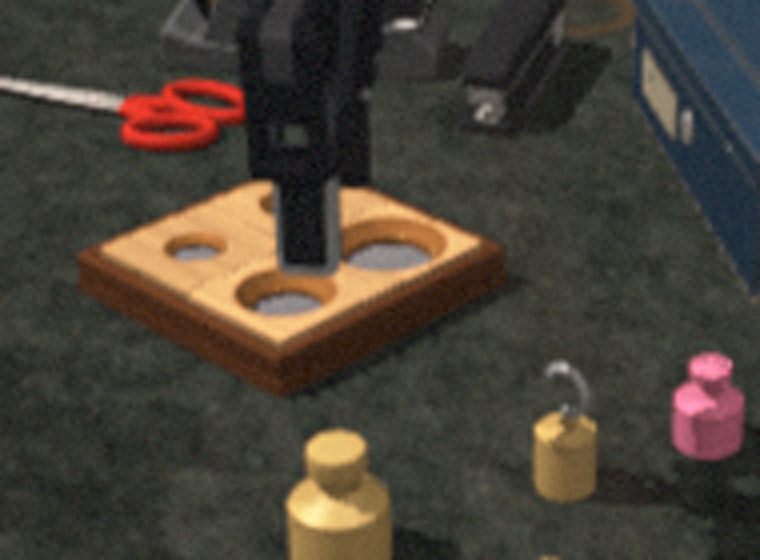

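Run:
```python
from h import *
g=grab_frame('side');p=observe()['position'];j=np.array([.332,.943,0])
for d in [.031,.038,.045]:
  for z in [0.012,.018,.025]: print(d,z,((np.array(proj(g,p-j*d-[0,0,z]))-[177,169]+.5)*4).round())
```

```text
0.031 0.012 [311. 312.]
0.031 0.018 [312. 327.]
0.031 0.025 [313. 344.]
0.038 0.012 [307. 322.]
0.038 0.018 [308. 337.]
0.038 0.025 [309. 354.]
0.045 0.012 [304. 332.]
0.045 0.018 [305. 347.]
0.045 0.025 [306. 364.]
```

Run:
```python
from h import *
g=grab_frame('top');p=observe()['position'];j=np.array([.332,.943,0])
print(proj(g,p), proj(g,p-[0,0,.025]))
x,y=np.array(proj(g,p)).astype(int);x0,y0=max(0,x-90),max(0,y-70);print(x0,y0)
save('t1c',cv2.resize(g['frame'][y0:y0+140,x0:x0+190],None,fx=4,fy=4,interpolation=cv2.INTER_CUBIC))
g=grab_frame('side');save('s1d',cv2.resize(g['frame'][:270,140:400],None,fx=2.2,fy=2.2))
```

```text
[np.float64(367.0250886780875), np.float64(293.7744261542894)] [np.float64(365.7826893053325), np.float64(294.76446617366156)]
277 223
```

View pics/t1c.png

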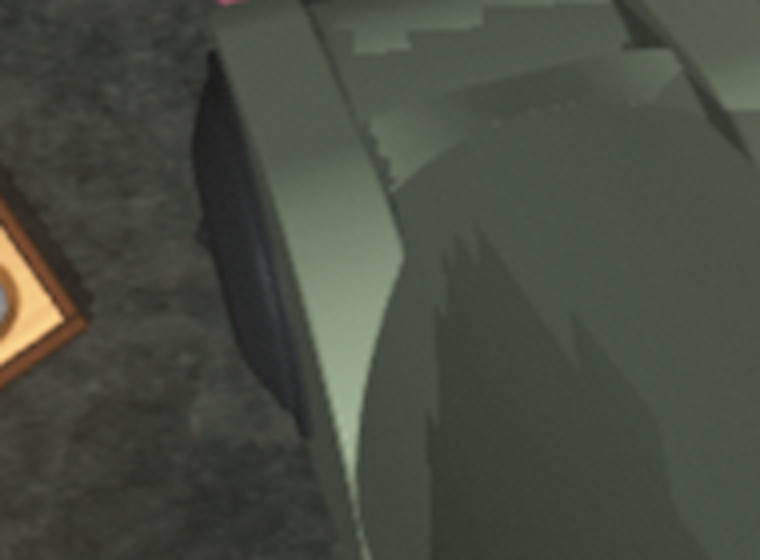

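View pics/s1d.png

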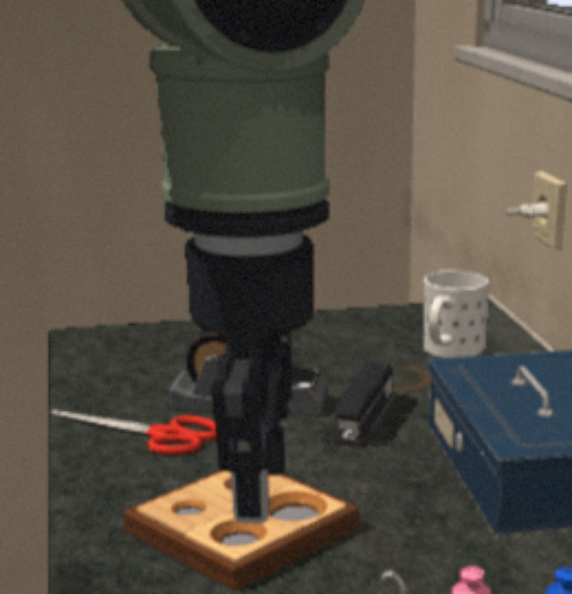

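>>> move_arm([
  [[0,-1,-20],[0,0,0]],
  [[0,-1,-40],[0,0,0]],
  [[0,-1,-60],[0,0,0]],
  [[0,-1,-65],[0,0,0]],
  [[0,-1,-65],[0,0,0]],
  [[0,-1,-65],[0,0,0]],
])

```text
clock: 3.25
position: [0.4561, 0.0616, 0.0761]
tool_rot: [3.141, 0.001, 2.803]
force: [0.3, 0.4, 0.4]
grip_width: 0.0618
```

Run:
```python
from h import *
g=grab_frame('side');p=observe()['position'];print(p);x0,y0=200,190
save('s2',cv2.resize(g['frame'][y0:y0+140,x0:x0+190],None,fx=4,fy=4,interpolation=cv2.INTER_CUBIC))
j=np.array([.332,.943,0])
for d in [.031,.038,-.031]:
  for z in [0,0.012,.025]: print(d,z,((np.array(proj(g,p-j*d-[0,0,z]))-[x0,y0]+.5)*4).round())
```

```text
[0.45609704 0.06161241 0.07605209]
0.031 0 [228. 356.]
0.031 0.012 [230. 383.]
0.031 0.025 [231. 412.]
0.038 0 [225. 366.]
0.038 0.012 [226. 394.]
0.038 0.025 [228. 423.]
-0.031 0 [257. 270.]
-0.031 0.012 [258. 296.]
-0.031 0.025 [259. 324.]
```

View pics/s2.png

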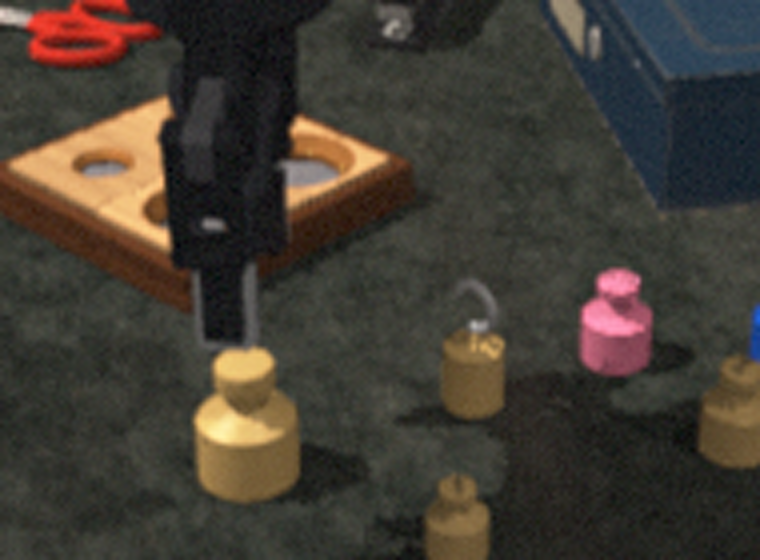

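Image: the tip of the near finger is at about crop (228,347), higher than the 25 mm nominal would put it. I'll go down to the nominal grasp height, which is safe, and look again.

>>> move_arm([
  [[0,0,-12],[0,0,0]],
  [[0,0,-24],[0,0,0]],
  [[0,0,-34],[0,0,0]],
  [[0,0,-34],[0,0,0]],
  [[0,0,-34],[0,0,0]],
])

```text
clock: 3.92
position: [0.4558, 0.0614, 0.0414]
tool_rot: [-3.141, -0.0, 2.803]
force: [-0.3, 0.1, -0.0]
grip_width: 0.0621
```

Run:
```python
from h import *
g=grab_frame('side');p=observe()['position'];print(p);x0,y0=200,190
save('s3',cv2.resize(g['frame'][y0:y0+140,x0:x0+190],None,fx=4,fy=4,interpolation=cv2.INTER_CUBIC))
```

```text
[0.45584831 0.06146656 0.04155918]
```

View pics/s3.png

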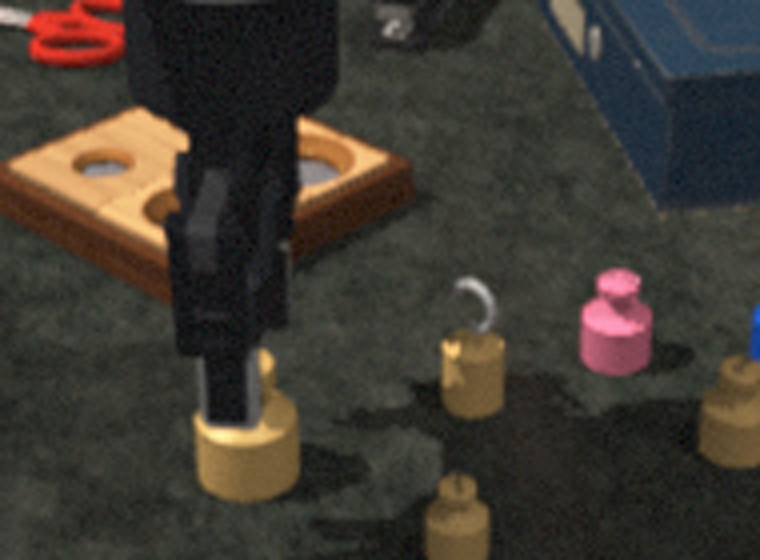

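>>> move_arm([
  [[0,1,-5],[0,0,0]],
  [[0,1,-10],[0,0,0]],
  [[0,1,-15],[0,0,0]],
  [[0,1,-15],[0,0,0]],
  [[0,1,-15],[0,0,0]],
])

```text
clock: 4.6
position: [0.4558, 0.0625, 0.0264]
tool_rot: [-3.142, -0.0, 2.803]
force: [0.4, 0.1, 0.6]
grip_width: 0.062
```

Run:
```python
from h import *
g=grab_frame('side');p=observe()['position'];print(p,observe()['force']);x0,y0=200,190
save('s4',cv2.resize(g['frame'][y0:y0+140,x0:x0+190],None,fx=4,fy=4,interpolation=cv2.INTER_CUBIC))
```

```text
[0.4557992  0.06243532 0.0264681 ] [-0.51659544 -0.02404074  0.10127428]
```

View pics/s4.png

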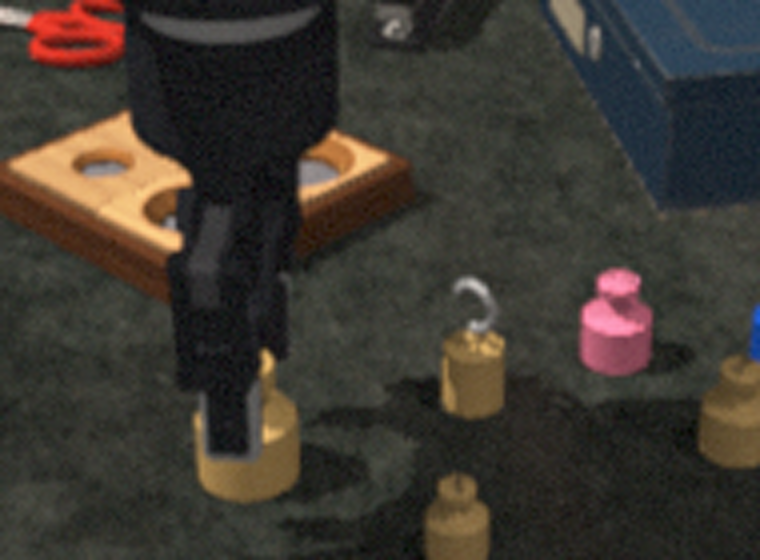

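>>> move_arm([
  [[0,0,-2],[0,0,0]],
  [[0,0,-2],[0,0,0]],
])

```text
clock: 4.9
position: [0.4557, 0.0624, 0.0243]
tool_rot: [-3.142, -0.0, 2.803]
force: [-0.9, -0.3, -0.6]
grip_width: 0.0622
```

>>> move_arm([
  [[0,0,-2],[0,0,0]],
  [[0,0,-2],[0,0,0]],
])

```text
clock: 5.15
position: [0.4556, 0.0624, 0.0223]
tool_rot: [-3.141, -0.0, 2.803]
force: [0.3, -0.3, -0.2]
grip_width: 0.0624
```

>>> move_arm([
  [[0,0,-2],[0,0,0]],
  [[0,0,-2],[0,0,0]],
])

```text
clock: 5.4
position: [0.4557, 0.0624, 0.0203]
tool_rot: [-3.141, -0.0, 2.803]
force: [0.1, 0.3, 0.3]
grip_width: 0.0622
```

>>> move_arm([
  [[0,0,0],[0,0,0]],
  [[0,0,0],[0,0,0]],
  [[0,0,0],[0,0,0]],
], jaw=46)

```text
clock: 5.78
position: [0.4558, 0.0625, 0.0204]
tool_rot: [3.142, 0.0, 2.803]
force: [-0.1, 1.1, -0.3]
grip_width: 0.0461
```

Run:
```python
from h import *
g=grab_frame('side');p=observe()['position'];print(p,observe()['grip_width']);x0,y0=230,255
save('s5',cv2.resize(g['frame'][y0:y0+70,x0:x0+90],None,fx=8,fy=8,interpolation=cv2.INTER_CUBIC))
j=np.array([.332,.943,0])
for d in [.023,.028]:
  for z in [0.0,.01,.02,.03]: print(d,z,((np.array(proj(g,[*(p-j*d)[:2],z]))-[x0,y0]+.5)*8).round())
```

```text
[0.45571284 0.06248197 0.02040698] 0.045890464130676364
0.023 0.0 [239. 497.]
0.023 0.01 [236. 455.]
0.023 0.02 [234. 413.]
0.023 0.03 [232. 370.]
0.028 0.0 [234. 513.]
0.028 0.01 [232. 471.]
0.028 0.02 [230. 429.]
0.028 0.03 [227. 386.]
```

View pics/s5.png

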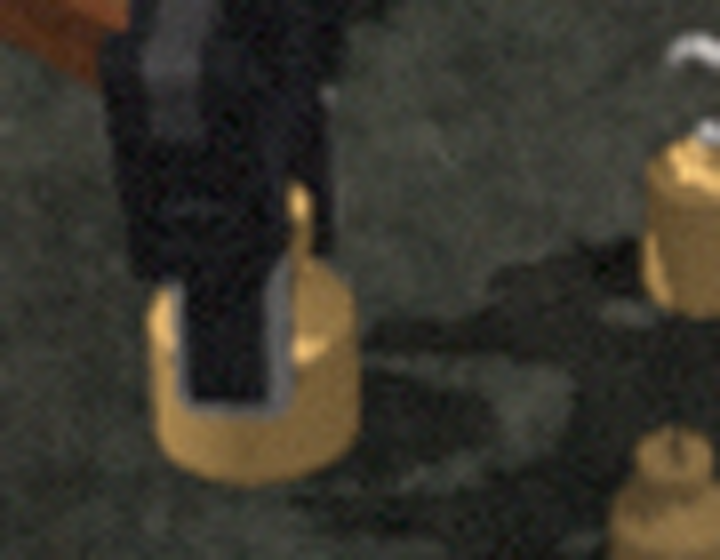

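>>> move_arm([
  [[0,0,-2],[0,0,0]],
  [[0,0,-2],[0,0,0]],
])

```text
clock: 6.08
position: [0.4556, 0.0624, 0.0182]
tool_rot: [-3.141, -0.0, 2.803]
force: [0.4, 0.5, -0.3]
grip_width: 0.0463
```

>>> move_arm([
  [[0,0,0],[0,0,0]],
  [[0,0,0],[0,0,0]],
  [[0,0,0],[0,0,0]],
  [[0,0,0],[0,0,0]],
], jaw=30)

```text
clock: 6.58
position: [0.4556, 0.0623, 0.0186]
tool_rot: [-3.141, -0.0, 2.803]
force: [-2.4, -1.7, 8.1]
grip_width: 0.0375
```

Run:
```python
from h import *
g=grab_frame('side');p=observe()['position'];print(p,observe()['grip_width'],observe()['force']);x0,y0=230,255
save('s6',cv2.resize(g['frame'][y0:y0+70,x0:x0+90],None,fx=8,fy=8,interpolation=cv2.INTER_CUBIC))
j=np.array([.332,.943,0])
for d in [.02,.023]:
  for z in [0.0,.01,.02,.03]: print(d,z,((np.array(proj(g,[*(p-j*d)[:2],z]))-[x0,y0]+.5)*8).round())
```

```text
[0.45563863 0.06231929 0.01858642] 0.037479214592039706 [-1.94598148 -0.8280056   7.83384825]
0.02 0.0 [241. 488.]
0.02 0.01 [239. 447.]
0.02 0.02 [237. 404.]
0.02 0.03 [235. 362.]
0.023 0.0 [238. 498.]
0.023 0.01 [236. 456.]
0.023 0.02 [234. 414.]
0.023 0.03 [232. 371.]
```

View pics/s6.png

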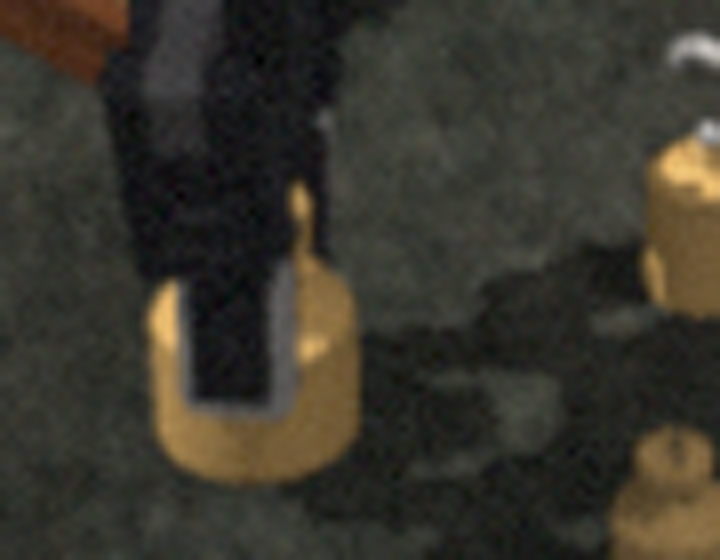

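>>> move_arm([
  [[0,0,15],[0,0,0]],
  [[0,0,40],[0,0,0]],
  [[0,0,60],[0,0,0]],
  [[12,43,60],[0,0,0]],
  [[25,90,60],[0,0,0]],
  [[37,135,60],[0,0,0]],
  [[50,180,60],[0,0,0]],
  [[57,207,60],[0,0,0]],
  [[60,217,60],[0,0,0]],
  [[60,217,60],[0,0,0]],
  [[60,217,60],[0,0,0]],
  [[60,217,60],[0,0,0]],
])

```text
clock: 8.12
position: [0.5158, 0.2784, 0.0786]
tool_rot: [-3.141, 0.0, 2.802]
force: [-1.0, -0.1, -4.0]
grip_width: 0.0375
```

Run:
```python
from h import *
g=grab_frame('side');o=observe();print(o['position'],o['grip_width'],o['force']);x0,y0=190,140
save('s7',cv2.resize(g['frame'][y0:y0+120,x0:x0+150],None,fx=5,fy=5,interpolation=cv2.INTER_CUBIC))
```

```text
[0.5157663  0.27864581 0.078533  ] 0.03770729807101965 [-0.73464164 -0.36635872 -5.08792171]
```

View pics/s7.png

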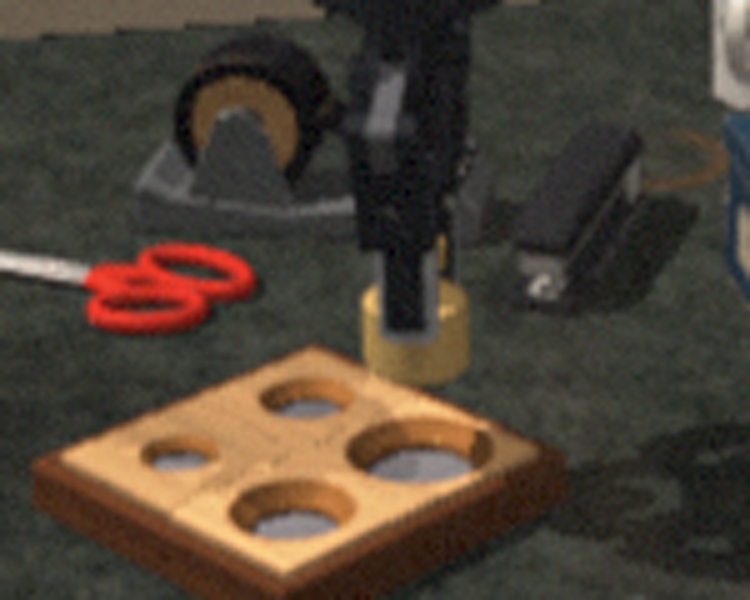

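>>> move_arm([
  [[0,1,-12],[0,0,0]],
  [[0,1,-25],[0,0,0]],
  [[0,1,-36],[0,0,0]],
  [[0,1,-42],[0,0,0]],
  [[0,1,-46],[0,0,0]],
  [[0,1,-48],[0,0,0]],
  [[0,1,-48],[0,0,0]],
])

```text
clock: 9.05
position: [0.5158, 0.2805, 0.0305]
tool_rot: [3.141, 0.0, 2.803]
force: [0.5, -0.5, -4.7]
grip_width: 0.0378
```

>>> move_arm([
  [[0,0,-1],[0,0,0]],
  [[0,0,-2],[0,0,0]],
  [[0,0,-2],[0,0,0]],
])

```text
clock: 9.43
position: [0.5159, 0.2806, 0.0287]
tool_rot: [3.141, 0.0, 2.803]
force: [-2.1, -0.7, 2.2]
grip_width: 0.0372
```

Run:
```python
from h import *
g=grab_frame('side');o=observe();print(o['position'],o['grip_width'],o['force']);x0,y0=190,160
save('s8',cv2.resize(g['frame'][y0:y0+120,x0:x0+150],None,fx=5,fy=5,interpolation=cv2.INTER_CUBIC))
```

```text
[0.51586894 0.28058243 0.02873551] 0.03755581282702849 [-1.86879075 -0.41907393  3.46357961]
```

View pics/s8.png

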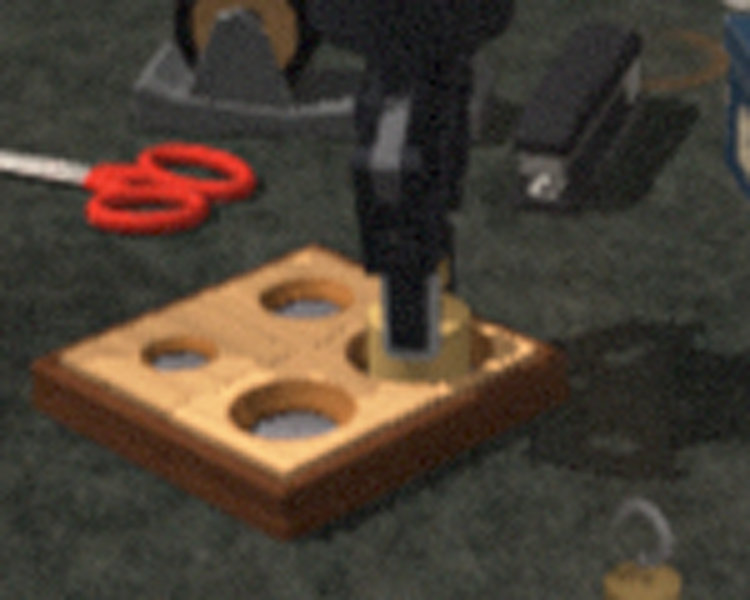

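>>> move_arm([
  [[0,0,0],[0,0,0]],
  [[0,0,0],[0,0,0]],
  [[0,0,20],[0,0,0]],
  [[0,0,60],[0,0,0]],
  [[0,0,100],[0,0,0]],
  [[0,0,100],[0,0,0]],
], jaw=50)

```text
clock: 10.22
position: [0.5173, 0.2813, 0.1326]
tool_rot: [3.137, 0.004, 2.803]
force: [-0.1, -0.0, 0.5]
grip_width: 0.0502
```

>>> move_arm([
  [[20,-50,0],[0,0,0]],
  [[50,-100,0],[0,0,0]],
  [[80,-150,0],[0,0,0]],
  [[110,-205,0],[0,0,0]],
  [[134,-249,0],[0,0,0]],
  [[134,-249,0],[0,0,0]],
  [[134,-249,0],[0,0,0]],
  [[134,-249,-30],[0,0,0]],
  [[134,-249,-60],[0,0,0]],
  [[134,-249,-60],[0,0,0]],
  [[134,-249,-60],[0,0,0]],
])

```text
clock: 11.6
position: [0.6501, 0.0323, 0.0696]
tool_rot: [3.141, 0.001, 2.804]
force: [0.4, -0.3, 0.2]
grip_width: 0.0495
```

Run:
```python
from fit import *
s=grab_frame('side');t=grab_frame('top');o=observe();print(o['position'],o['grip_width'],o['force'],o['clock'])
print(fitw('500',[s],(.5155,.2795),.010))
x0,y0=190,160
save('s9',cv2.resize(s['frame'][200:350,200:440],None,fx=3.3,fy=3.3,interpolation=cv2.INTER_CUBIC))
save('t9',cv2.resize(t['frame'][160:360,190:440],None,fx=3,fy=3,interpolation=cv2.INTER_CUBIC))
```

```text
[0.6503931  0.03188458 0.06984838] 0.0499234759450184 [ 0.07558339 -0.54164116  0.38270343] 11.7
[(array([505. , 243.6]), np.float64(954.1), [1514])]
```

View pics/s9.png

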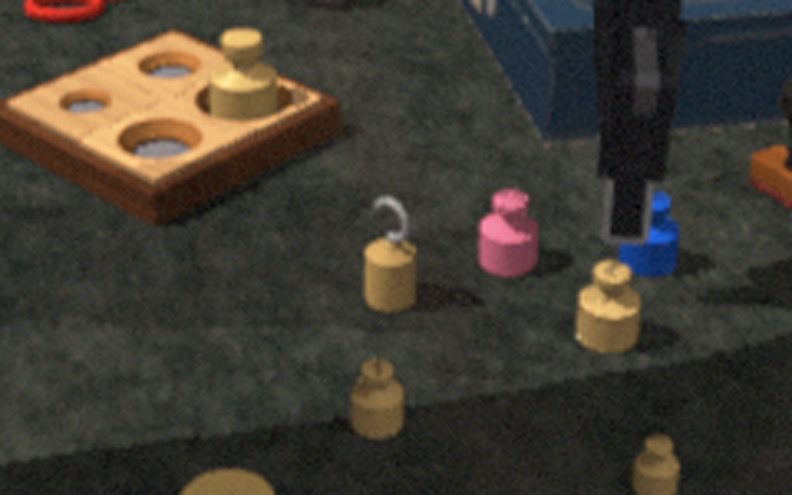

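View pics/t9.png

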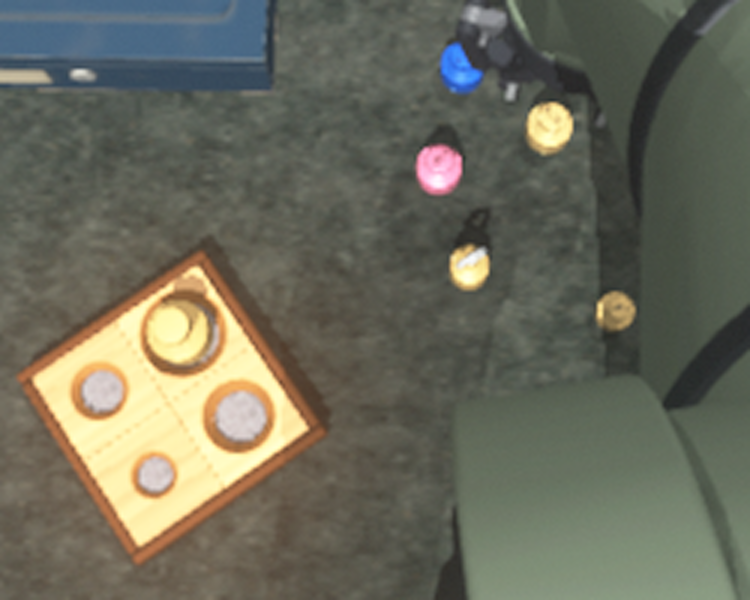

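>>> move_arm([
  [[-0.5,0,-12],[0,0,0]],
  [[-0.5,0,-25],[0,0,0]],
  [[-0.5,0,-40],[0,0,0]],
  [[-0.5,0,-50],[0,0,0]],
  [[-0.5,0,-53],[0,0,0]],
  [[-0.5,0,-53],[0,0,0]],
], jaw=38)

```text
clock: 12.45
position: [0.6493, 0.0314, 0.0153]
tool_rot: [-3.142, -0.0, 2.803]
force: [-0.4, -0.2, 0.4]
grip_width: 0.038
```

```bash
cat > look.py <<'E'
from h import *
import sys
def look(name,w):
    g=grab_frame('side');o=observe();p=o['position'];print(p,o['grip_width'],o['force'],o['clock'])
    c=np.array(proj(g,[*p[:2],.015])).astype(int);x0,y0=c[0]-40,c[1]-40
    save(name,cv2.resize(g['frame'][y0:y0+70,x0:x0+90],None,fx=8,fy=8,interpolation=cv2.INTER_CUBIC))
    j=np.array([.332,.943,0])
    for z in [0,.01,.015,.02,.025,.03]: print(z,((np.array(proj(g,[*(p-j*w)[:2],z]))-[x0,y0]+.5)*8).round())
look(sys.argv[1],float(sys.argv[2]))
E
python3 look.py s10 .019
```

```text
[0.6494514  0.03144144 0.01561961] 0.03783486922372288 [0.95420024 0.24937054 0.08735124] 12.5
0 [329. 448.]
0.01 [333. 407.]
0.015 [335. 386.]
0.02 [337. 365.]
0.025 [339. 345.]
0.03 [341. 323.]
```

View pics/s10.png

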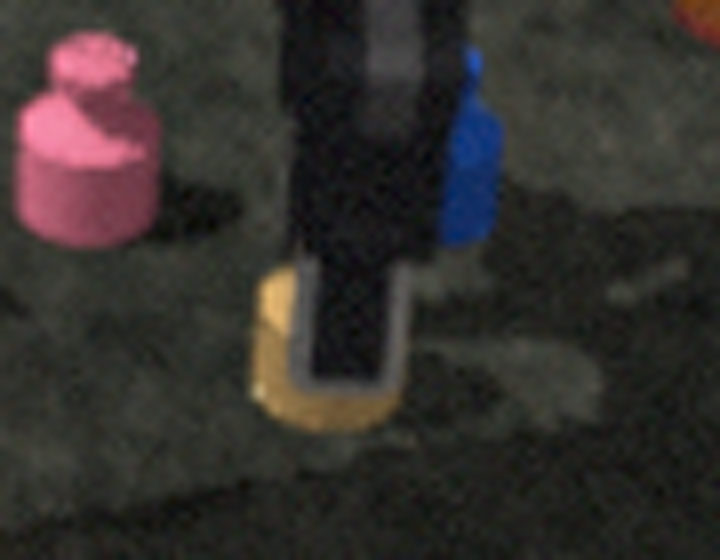

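Run:
```python
from h import *
G=np.load('G.npy',allow_pickle=True).item()
print(toworld(G['top'],(375,194.7),.07))
g=grab_frame('top');f=g['frame'];save('t10',cv2.resize(f[160:235,330:430],None,fx=8,fy=8,interpolation=cv2.INTER_CUBIC))
p=observe()['position'];j=np.array([.332,.943,0])
for d in(-.019,0,.019): print(((np.array(proj(g,[*(p-j*d)[:2],.014]))-[330,160]+.5)*8).round())
```

```text
[0.64766815 0.03303384 0.07      ]
[275. 317.]
[347. 338.]
[419. 360.]
```

View pics/t10.png

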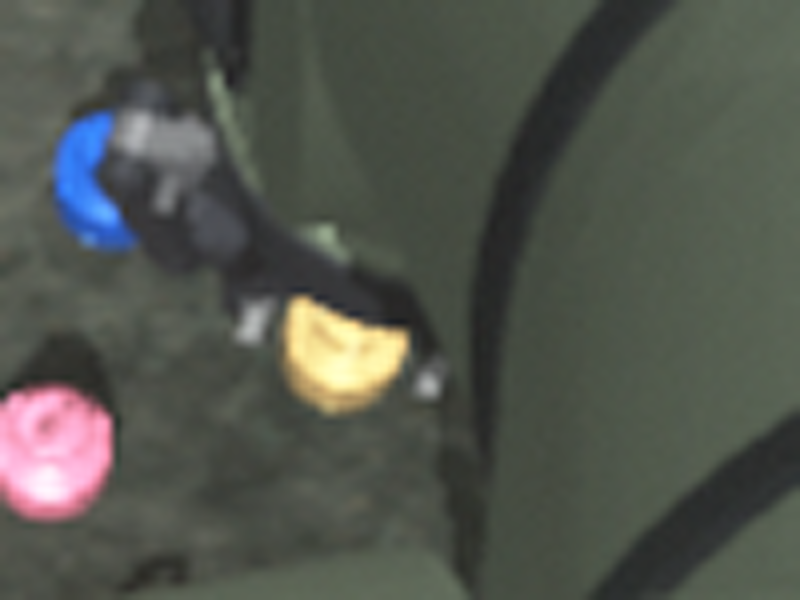

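>>> move_arm([
  [[0,0,2],[0,0,0]],
  [[0,0,2],[0,0,0]],
])

```text
clock: 12.8
position: [0.6495, 0.0315, 0.0179]
tool_rot: [3.141, 0.001, 2.803]
force: [0.3, -0.1, -0.3]
grip_width: 0.0381
```

>>> move_arm([
  [[0,0,0],[0,0,0]],
  [[0,0,0],[0,0,0]],
  [[0,0,0],[0,0,0]],
  [[0,0,0],[0,0,0]],
], jaw=20)

```text
clock: 13.3
position: [0.6495, 0.0316, 0.018]
tool_rot: [3.141, 0.001, 2.803]
force: [-1.7, 0.8, 7.4]
grip_width: 0.0265
```

```bash
python3 look.py s11 .015
```

```text
[0.64953307 0.03157438 0.0179733 ] 0.02670284730778043 [-2.80481699  0.76439786  7.70843888] 13.35
0 [329. 436.]
0.01 [332. 395.]
0.015 [334. 374.]
0.02 [336. 353.]
0.025 [338. 332.]
0.03 [340. 311.]
```

View pics/s11.png

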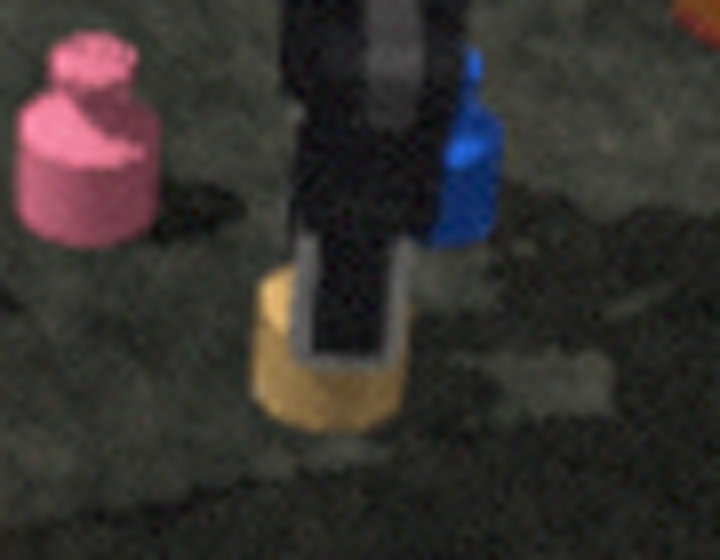

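>>> move_arm([
  [[0,0,0],[0,0,0]],
  [[0,0,0],[0,0,0]],
  [[0,0,-1.5],[0,0,0]],
  [[0,0,-3],[0,0,0]],
  [[0,0,-3],[0,0,0]],
], jaw=38)

```text
clock: 13.98
position: [0.6491, 0.0315, 0.0142]
tool_rot: [-3.141, -0.0, 2.803]
force: [-0.3, 0.7, -0.1]
grip_width: 0.038
```

>>> move_arm([
  [[0,0,0],[0,0,0]],
  [[0,0,0],[0,0,0]],
  [[0,0,0],[0,0,0]],
  [[0,0,0],[0,0,0]],
], jaw=20)

```text
clock: 14.48
position: [0.6493, 0.0315, 0.0146]
tool_rot: [3.142, 0.0, 2.803]
force: [-2.1, 0.5, 5.4]
grip_width: 0.0269
```

```bash
python3 look.py s12 .015
```

```text
[0.64930937 0.03150209 0.01458049] 0.02680186602339855 [-1.51199122  0.10913527  5.33707231] 14.525
0 [328. 436.]
0.01 [331. 395.]
0.015 [333. 374.]
0.02 [335. 354.]
0.025 [337. 333.]
0.03 [339. 312.]
```

View pics/s12.png

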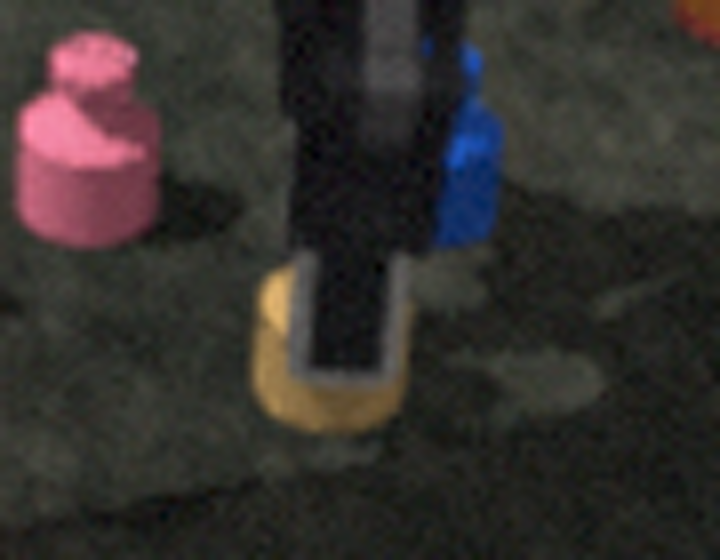

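>>> move_arm([
  [[0,0,15],[0,0,0]],
  [[0,0,40],[0,0,0]],
  [[0,0,75],[0,0,0]],
  [[-30,35,75],[0,0,0]],
  [[-70,78,75],[0,0,0]],
  [[-110,122,75],[0,0,0]],
  [[-150,167,75],[0,0,0]],
  [[-180,200,75],[0,0,0]],
  [[-190,211,75],[0,0,0]],
  [[-190,211,75],[0,0,0]],
  [[-190,211,75],[0,0,0]],
  [[-190,211,75],[0,0,0]],
])

```text
clock: 16.02
position: [0.4601, 0.2414, 0.0895]
tool_rot: [-3.141, 0.0, 2.801]
force: [-0.1, 0.1, -2.2]
grip_width: 0.0267
```

Run:
```python
from h import *
g=grab_frame('side');o=observe();print(o['position'],o['grip_width'],o['force']);x0,y0=190,140
save('s13',cv2.resize(g['frame'][y0:y0+120,x0:x0+150],None,fx=5,fy=5,interpolation=cv2.INTER_CUBIC))
g=grab_frame('top');save('t13',cv2.resize(g['frame'][235:355,190:310],None,fx=5,fy=5,interpolation=cv2.INTER_CUBIC))
```

```text
[0.45989981 0.24155003 0.08938702] 0.0269142176385304 [ 0.11484584  0.29892037 -1.75730812]
```

View pics/s13.png

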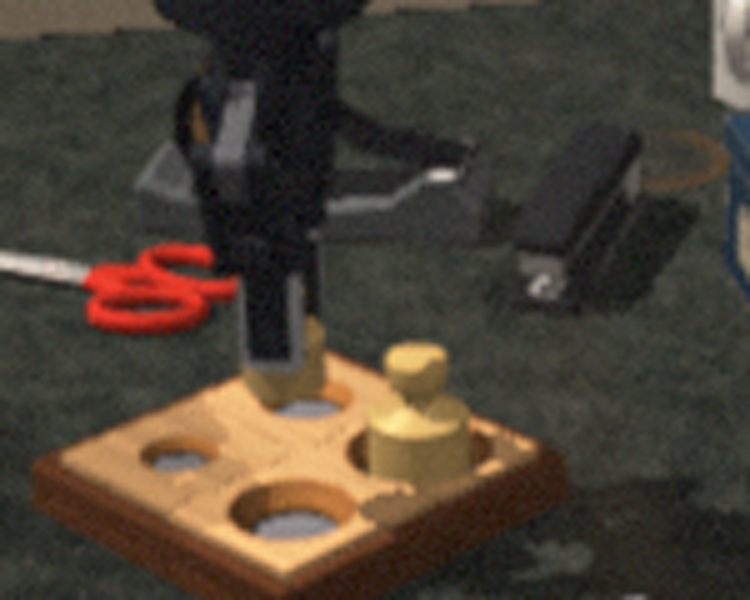

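View pics/t13.png

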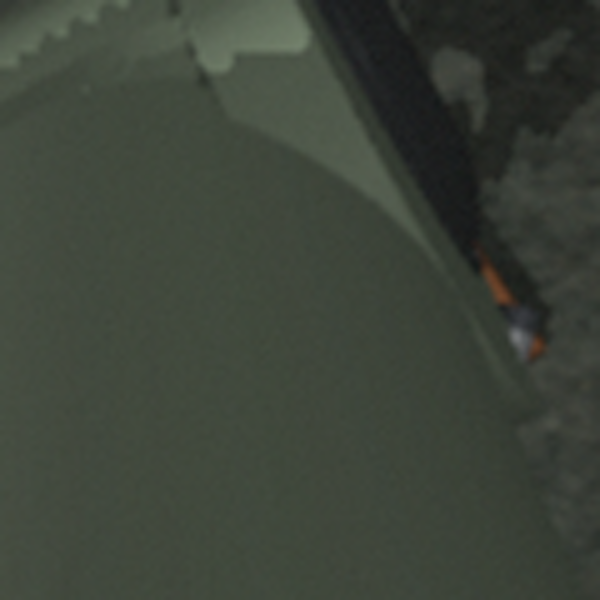

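>>> move_arm([
  [[0,1,-12],[0,0,0]],
  [[0,1,-27],[0,0,0]],
  [[0,1,-42],[0,0,0]],
  [[0,1,-54],[0,0,0]],
  [[0,1,-60],[0,0,0]],
  [[0,1,-62],[0,0,0]],
  [[0,1,-62],[0,0,0]],
])

```text
clock: 17.0
position: [0.4594, 0.2435, 0.0275]
tool_rot: [3.141, 0.0, 2.803]
force: [0.2, -0.1, -2.6]
grip_width: 0.0266
```

>>> move_arm([
  [[0,0,-1],[0,0,0]],
  [[0,0,-2],[0,0,0]],
  [[0,0,-2],[0,0,0]],
])

```text
clock: 17.38
position: [0.4594, 0.2436, 0.0256]
tool_rot: [3.141, 0.0, 2.803]
force: [0.8, -0.1, 1.1]
grip_width: 0.0267
```

```bash
python3 look.py s14 .015
```

```text
[0.45939426 0.24352767 0.02556092] 0.027306223547314486 [0.77329086 0.12436363 1.50973997] 17.425
0 [318. 419.]
0.01 [316. 382.]
0.015 [314. 363.]
0.02 [313. 345.]
0.025 [312. 326.]
0.03 [311. 307.]
```

View pics/s14.png

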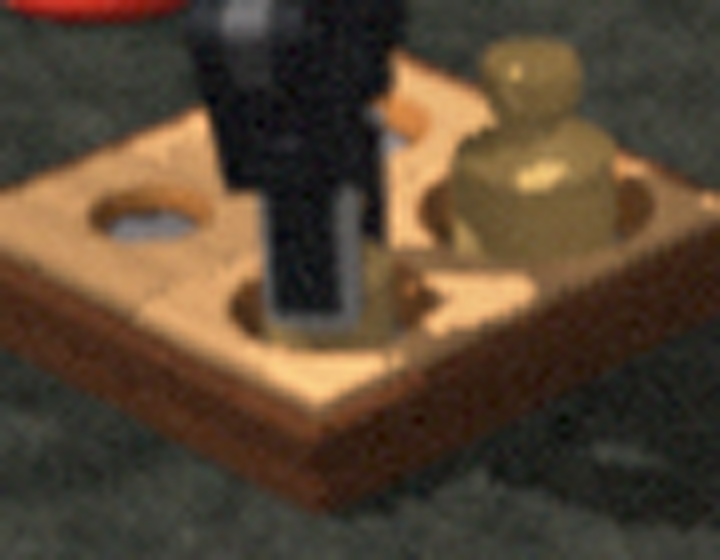

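>>> move_arm([
  [[0,0,0],[0,0,0]],
  [[0,0,0],[0,0,0]],
  [[0,0,15],[0,0,0]],
  [[0,0,50],[0,0,0]],
  [[0,0,100],[0,0,0]],
  [[0,0,100],[0,0,0]],
], jaw=42)

```text
clock: 18.18
position: [0.4608, 0.2443, 0.1294]
tool_rot: [3.137, 0.004, 2.803]
force: [-0.0, -0.1, -0.1]
grip_width: 0.042
```

>>> move_arm([
  [[12,-45,0],[0,0,0]],
  [[25,-100,0],[0,0,0]],
  [[38,-150,0],[0,0,0]],
  [[50,-200,0],[0,0,0]],
  [[63.5,-249,0],[0,0,0]],
  [[63.5,-249,0],[0,0,0]],
  [[63.5,-249,-30],[0,0,0]],
  [[63.5,-249,-65],[0,0,0]],
  [[63.5,-249,-65],[0,0,0]],
  [[63.5,-249,-65],[0,0,0]],
], jaw=34)

```text
clock: 19.42
position: [0.523, -0.0052, 0.0614]
tool_rot: [3.141, 0.0, 2.803]
force: [0.1, -0.0, 0.6]
grip_width: 0.0343
```

Run:
```python
from h import *
g=grab_frame('side');o=observe();print(o['position'],o['grip_width'],o['force']);
save('s15',cv2.resize(g['frame'][200:360,190:400],None,fx=3.7,fy=3.7,interpolation=cv2.INTER_CUBIC))
g=grab_frame('top');save('t15',cv2.resize(g['frame'][235:355,190:340],None,fx=5,fy=5,interpolation=cv2.INTER_CUBIC))
```

```text
[ 0.5233064  -0.00524179  0.0616659 ] 0.034148948687053475 [ 0.68929729 -1.29534713 -0.55770395]
```

View pics/s15.png

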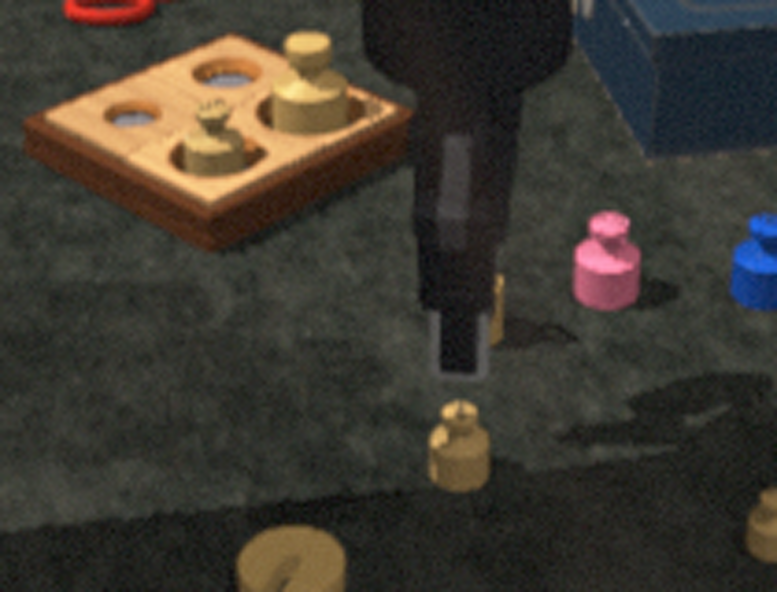

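View pics/t15.png

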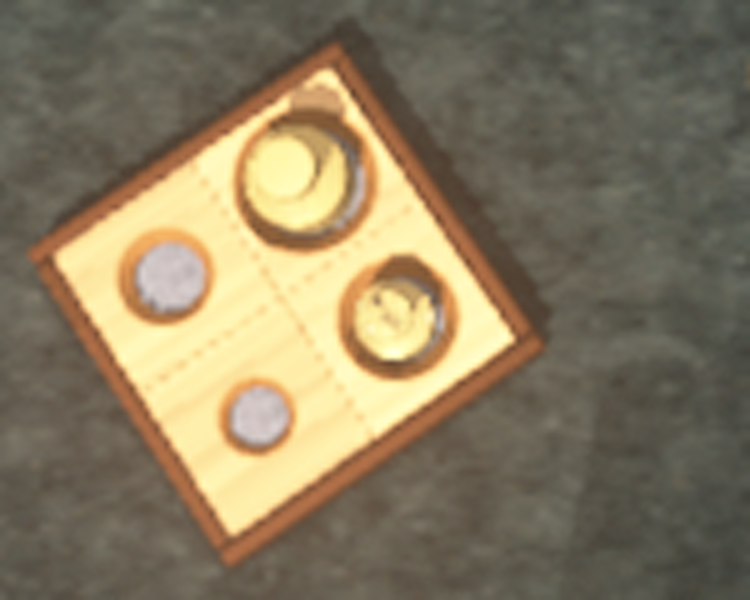

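>>> move_arm([
  [[0,0,-12],[0,0,0]],
  [[0,0,-25],[0,0,0]],
  [[0,0,-38],[0,0,0]],
  [[0,0,-46],[0,0,0]],
  [[0,0,-48],[0,0,0]],
  [[0,0,-48],[0,0,0]],
])

```text
clock: 20.27
position: [0.5228, -0.0056, 0.0124]
tool_rot: [-3.142, 0.0, 2.803]
force: [-0.2, 0.5, -0.6]
grip_width: 0.0341
```

>>> move_arm([
  [[0,0,0],[0,0,0]],
  [[0,0,0],[0,0,0]],
  [[0,0,0],[0,0,0]],
  [[0,0,0],[0,0,0]],
], jaw=14, grip_force=30)

```text
clock: 20.78
position: [0.5229, -0.0057, 0.0128]
tool_rot: [3.141, 0.001, 2.803]
force: [-1.1, -1.6, 6.9]
grip_width: 0.0207
```

```bash
python3 look.py s16 .012
```

```text
[ 0.5229338  -0.00567293  0.01280002] 0.020684041523966662 [-0.42274261 -1.5188951   7.11765307] 20.825
0 [324. 434.]
0.01 [325. 391.]
0.015 [325. 369.]
0.02 [325. 347.]
0.025 [326. 326.]
0.03 [326. 304.]
```

View pics/s16.png

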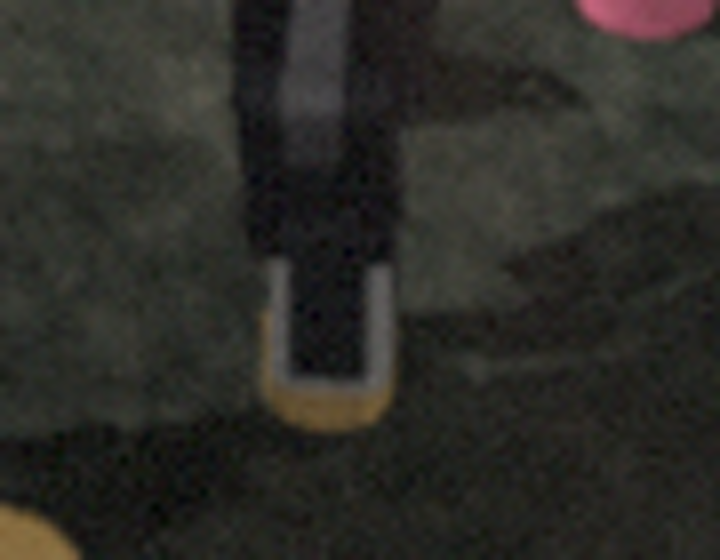

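>>> move_arm([
  [[0,0,15],[0,0,0]],
  [[0,0,50],[0,0,0]],
  [[0,0,90],[0,0,0]],
  [[-6,50,90],[0,0,0]],
  [[-13,105,90],[0,0,0]],
  [[-21,165,90],[0,0,0]],
  [[-29,225,90],[0,0,0]],
  [[-36,280,90],[0,0,0]],
  [[-42,325,90],[0,0,0]],
  [[-44,340,90],[0,0,0]],
  [[-44,340,90],[0,0,0]],
  [[-44,340,90],[0,0,0]],
])

```text
clock: 22.32
position: [0.4793, 0.3328, 0.1027]
tool_rot: [-3.141, 0.0, 2.801]
force: [0.5, 0.2, -1.8]
grip_width: 0.0212
```

>>> move_arm([
  [[0,0,0],[0,0,0]],
  [[0,0,-12],[0,0,0]],
  [[0,0,-30],[0,0,0]],
  [[0,0,-50],[0,0,0]],
  [[0,0,-60],[0,0,0]],
  [[0,0,-60],[0,0,0]],
])

```text
clock: 23.08
position: [0.4783, 0.334, 0.0413]
tool_rot: [-3.14, -0.001, 2.803]
force: [0.0, -0.9, -0.6]
grip_width: 0.0209
```

Run:
```python
from h import *
g=grab_frame('side');o=observe();print(o['position'],o['grip_width'],o['force']);x0,y0=190,140
save('s17',cv2.resize(g['frame'][y0:y0+120,x0:x0+150],None,fx=5,fy=5,interpolation=cv2.INTER_CUBIC))
```

```text
[0.47872038 0.33430667 0.04210966] 0.02065981467748604 [-0.66484589 -1.00703311 -0.31396281]
```

View pics/s17.png

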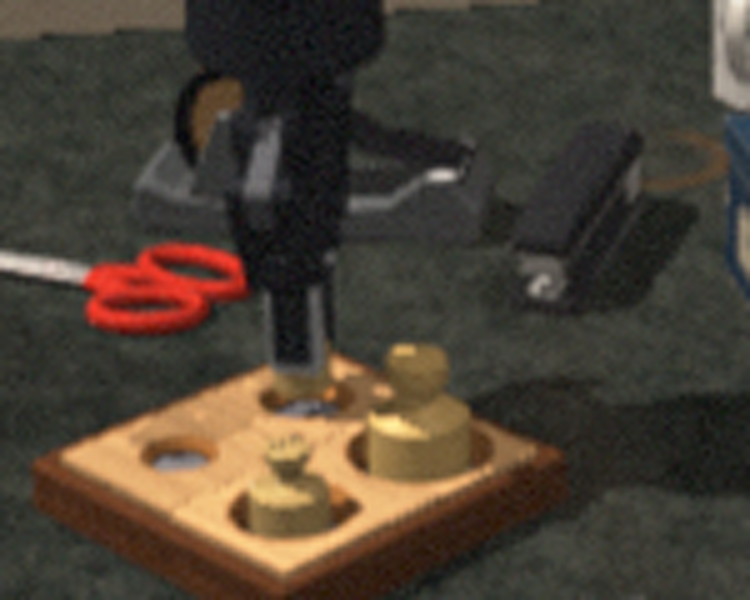

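>>> move_arm([
  [[0,0,-5],[0,0,0]],
  [[0,0,-10],[0,0,0]],
  [[0,0,-13],[0,0,0]],
  [[0,0,-15],[0,0,0]],
  [[0,0,-15.5],[0,0,0]],
  [[0,0,-15.5],[0,0,0]],
])

```text
clock: 23.88
position: [0.4788, 0.3345, 0.027]
tool_rot: [3.142, 0.0, 2.803]
force: [-0.4, 0.2, -0.9]
grip_width: 0.0209
```

```bash
python3 look.py s18 .012
```

```text
[0.47876744 0.33445077 0.02696117] 0.020584553622154087 [ 0.31767364  0.45596974 -1.11453574] 23.925
0 [322. 403.]
0.01 [320. 368.]
0.015 [319. 350.]
0.02 [318. 333.]
0.025 [317. 315.]
0.03 [316. 297.]
```

View pics/s18.png

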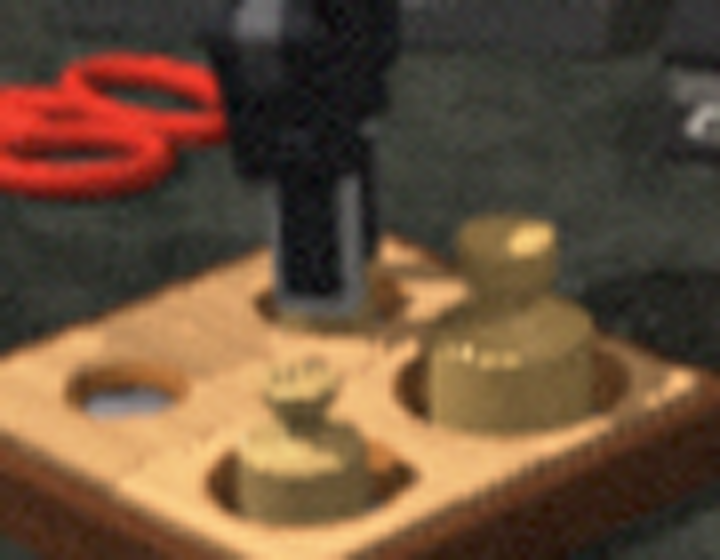

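Nearly at the floor; a touch more to feel contact, then release.

>>> move_arm([
  [[0,0,-0.5],[0,0,0]],
  [[0,0,-0.8],[0,0,0]],
  [[0,0,-0.8],[0,0,0]],
])

```text
clock: 24.3
position: [0.4789, 0.3345, 0.0267]
tool_rot: [3.141, 0.0, 2.803]
force: [-2.9, -3.2, 11.9]
grip_width: 0.0205
```

>>> move_arm([
  [[0,0,0],[0,0,0]],
  [[0,0,0],[0,0,0]],
  [[0,0,15],[0,0,0]],
  [[0,0,50],[0,0,0]],
  [[0,0,100],[0,0,0]],
  [[0,0,100],[0,0,0]],
], jaw=36)

```text
clock: 25.05
position: [0.4804, 0.3355, 0.1305]
tool_rot: [3.136, 0.003, 2.802]
force: [0.7, 0.4, -0.9]
grip_width: 0.0354
```

>>> move_arm([
  [[18,-50,0],[0,0,0]],
  [[38,-105,0],[0,0,0]],
  [[60,-165,0],[0,0,0]],
  [[82,-225,0],[0,0,0]],
  [[103,-285,0],[0,0,0]],
  [[125,-345,0],[0,0,0]],
  [[142,-392,0],[0,0,0]],
  [[149.4,-412,0],[0,0,0]],
  [[149.4,-412,0],[0,0,0]],
  [[149.4,-412,-35],[0,0,0]],
  [[149.4,-412,-70],[0,0,0]],
  [[149.4,-412,-70],[0,0,0]],
], jaw=30)

```text
clock: 26.55
position: [0.6264, -0.0754, 0.0543]
tool_rot: [-3.141, -0.004, 2.805]
force: [0.0, 0.5, 0.6]
grip_width: 0.0303
```

Run:
```python
from h import *
g=grab_frame('side');o=observe();print(o['position'],o['grip_width'],o['force']);
save('s19',cv2.resize(g['frame'][200:370,190:440],None,fx=3.2,fy=3.2,interpolation=cv2.INTER_CUBIC))
g=grab_frame('top');save('t19',cv2.resize(g['frame'][170:350,190:450],None,fx=3,fy=3,interpolation=cv2.INTER_CUBIC))
```

```text
[ 0.62761639 -0.07593978  0.05603819] 0.03017173048909416 [ 0.49711488 -0.13918889  0.36617525]
```

View pics/s19.png

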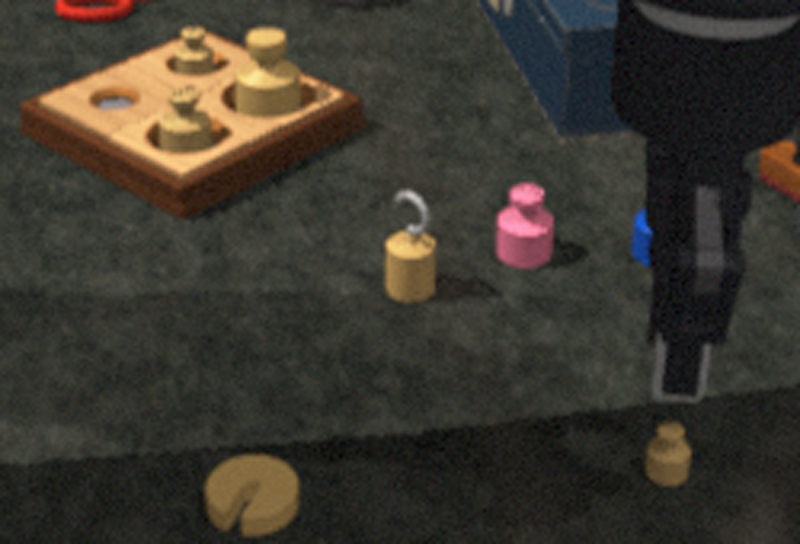

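View pics/t19.png

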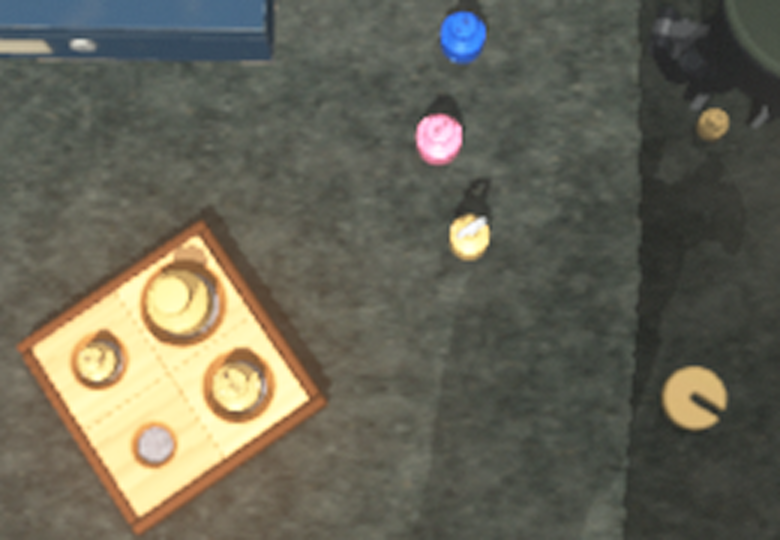

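>>> move_arm([
  [[0,0,0],[0,0,0]],
  [[0,0,-12],[0,0,0]],
  [[0,0,-25],[0,0,0]],
  [[0,0,-36],[0,0,0]],
  [[0,0,-40],[0,0,0]],
  [[0,0,-40],[0,0,0]],
  [[0,0,-40],[0,0,0]],
])

```text
clock: 27.52
position: [0.6284, -0.0776, 0.0164]
tool_rot: [3.141, 0.0, 2.803]
force: [-0.2, -0.1, 0.3]
grip_width: 0.0301
```

```bash
python3 look.py s20 .015
```

```text
[ 0.62837968 -0.0776026   0.0164544 ] 0.030019245243345215 [ 0.07822823 -0.00972622 -0.46491603] 27.575
0 [326. 453.]
0.01 [332. 409.]
0.015 [334. 387.]
0.02 [337. 364.]
0.025 [339. 342.]
0.03 [342. 319.]
```

View pics/s20.png

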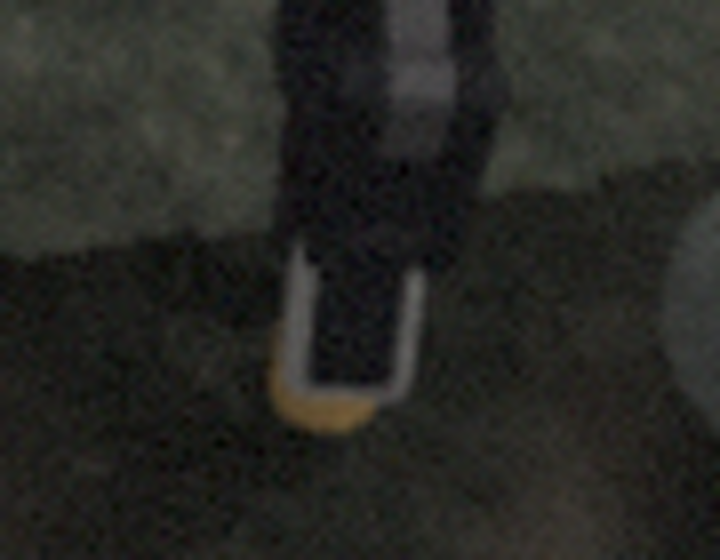

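>>> move_arm([
  [[-1.5,0.5,-1.5],[0,0,0]],
  [[-1.5,0.5,-3],[0,0,0]],
  [[-1.5,0.5,-3],[0,0,0]],
])

```text
clock: 27.95
position: [0.6266, -0.077, 0.013]
tool_rot: [-3.142, -0.0, 2.803]
force: [1.0, 0.2, 0.3]
grip_width: 0.0302
```

>>> move_arm([
  [[0,0,0],[0,0,0]],
  [[0,0,0],[0,0,0]],
  [[0,0,0],[0,0,0]],
  [[0,0,0],[0,0,0]],
], jaw=9)

```text
clock: 28.45
position: [0.6267, -0.0771, 0.0131]
tool_rot: [-3.142, 0.0, 2.803]
force: [0.7, -0.5, 0.3]
grip_width: 0.0142
```

```bash
python3 look.py s21 .0095
```

```text
[ 0.62669678 -0.07704718  0.01312037] 0.01423802838611076 [-0.26041752  0.02493759  0.07256022] 28.5
0 [322. 432.]
0.01 [327. 388.]
0.015 [330. 366.]
0.02 [332. 343.]
0.025 [335. 321.]
0.03 [337. 298.]
```

View pics/s21.png

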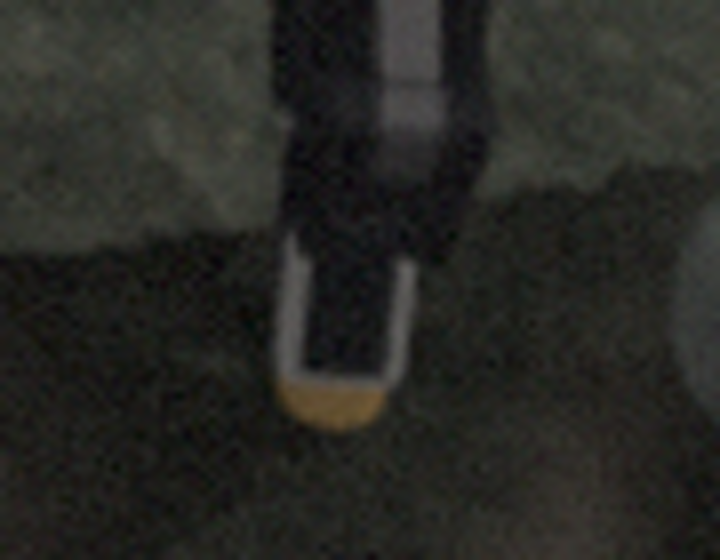

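>>> move_arm([
  [[0,0,0],[0,0,0]],
  [[0,0,0],[0,0,0]],
  [[0,0,-1.5],[0,0,0]],
  [[0,0,-3],[0,0,0]],
  [[0,0,-3],[0,0,0]],
], jaw=28)

```text
clock: 29.12
position: [0.6265, -0.077, 0.0099]
tool_rot: [-3.142, -0.0, 2.803]
force: [1.2, 1.1, 0.6]
grip_width: 0.028
```

>>> move_arm([
  [[0,0,0],[0,0,0]],
  [[0,0,0],[0,0,0]],
  [[0,0,0],[0,0,0]],
  [[0,0,0],[0,0,0]],
  [[0,0,0],[0,0,0]],
], jaw=9)

```text
clock: 29.75
position: [0.6267, -0.0771, 0.0102]
tool_rot: [3.142, 0.0, 2.803]
force: [-1.1, -0.7, 2.8]
grip_width: 0.016
```

```bash
python3 look.py s22 .0095
```

```text
[ 0.62666073 -0.07705231  0.01013647] 0.015899930504518083 [-1.13646897 -0.04633457  3.78929521] 29.8
0 [322. 432.]
0.01 [327. 388.]
0.015 [330. 366.]
0.02 [332. 343.]
0.025 [335. 321.]
0.03 [337. 298.]
```

View pics/s22.png

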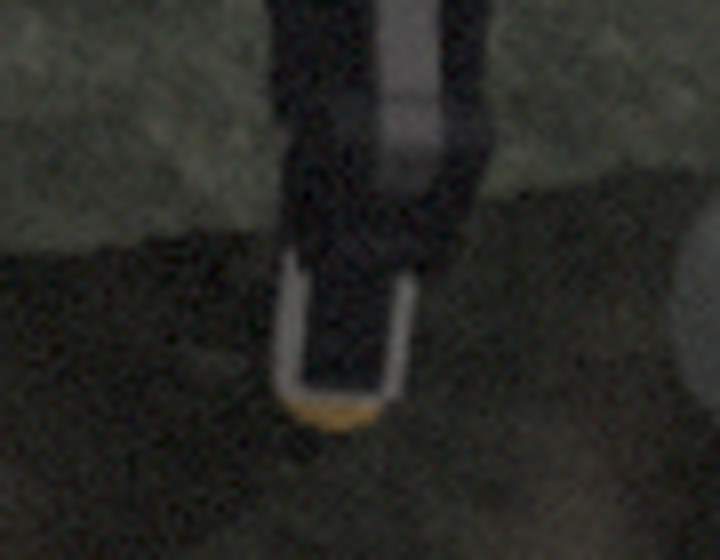

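>>> move_arm([
  [[0,0,12],[0,0,0]],
  [[0,0,45],[0,0,0]],
  [[0,0,90],[0,0,0]],
  [[-25,45,90],[0,0,0]],
  [[-53,98,90],[0,0,0]],
  [[-82,150,90],[0,0,0]],
  [[-110,203,90],[0,0,0]],
  [[-138,255,90],[0,0,0]],
  [[-166,306,90],[0,0,0]],
  [[-192,353,90],[0,0,0]],
  [[-205,376,90],[0,0,0]],
  [[-205,376,90],[0,0,0]],
])

```text
clock: 31.3
position: [0.4205, 0.301, 0.1007]
tool_rot: [3.141, -0.0, 2.806]
force: [0.5, -0.5, -0.3]
grip_width: 0.0161
```

>>> move_arm([
  [[0,0,0],[0,0,0]],
  [[0,0,0],[0,0,0]],
  [[0,0,-15],[0,0,0]],
  [[0,0,-35],[0,0,0]],
  [[0,0,-55],[0,0,0]],
  [[0,0,-60],[0,0,0]],
  [[0,0,-60],[0,0,0]],
  [[0,0,-60],[0,0,0]],
])

```text
clock: 32.3
position: [0.4219, 0.2991, 0.0406]
tool_rot: [3.141, 0.0, 2.803]
force: [0.3, -0.4, 1.8]
grip_width: 0.0156
```

Run:
```python
from h import *
g=grab_frame('side');o=observe();print(o['position'],o['grip_width'],o['force']);x0,y0=190,140
save('s23',cv2.resize(g['frame'][y0:y0+120,x0:x0+150],None,fx=5,fy=5,interpolation=cv2.INTER_CUBIC))
```

```text
[0.42194596 0.29916785 0.040666  ] 0.015891769226536064 [-0.92221513  0.38708946 -0.36520158]
```

View pics/s23.png

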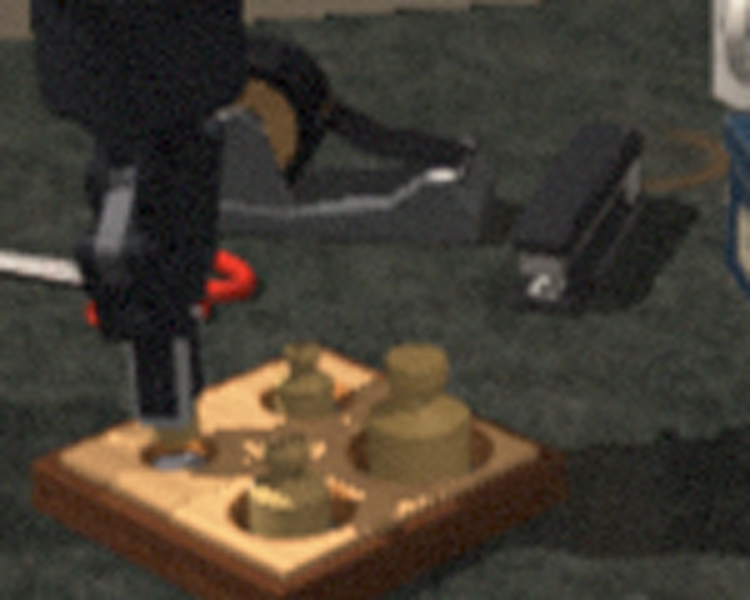

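>>> move_arm([
  [[0,0,-4],[0,0,0]],
  [[0,0,-8],[0,0,0]],
  [[0,0,-11],[0,0,0]],
  [[0,0,-13],[0,0,0]],
  [[0,0,-14],[0,0,0]],
  [[0,0,-14],[0,0,0]],
])

```text
clock: 33.1
position: [0.4216, 0.2989, 0.0262]
tool_rot: [-3.142, -0.0, 2.803]
force: [-0.5, -0.6, 2.3]
grip_width: 0.0162
```

```bash
python3 look.py s24 .0095
```

```text
[0.42158927 0.29891794 0.02613042] 0.015941864291620284 [-1.00974028 -1.1500679   1.62836442] 33.15
0 [320. 402.]
0.01 [316. 366.]
0.015 [315. 348.]
0.02 [313. 330.]
0.025 [312. 312.]
0.03 [310. 293.]
```

View pics/s24.png

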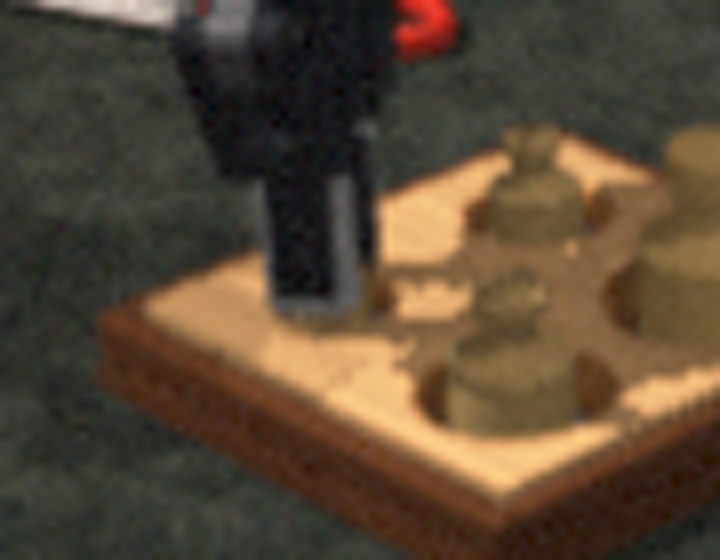

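>>> move_arm([
  [[0,0,0],[0,0,0]],
  [[0,0,0],[0,0,0]],
  [[0,0,12],[0,0,0]],
  [[0,0,50],[0,0,0]],
  [[0,0,100],[0,0,0]],
  [[-30,40,130],[0,0,0]],
  [[-60,90,160],[0,0,0]],
  [[-100,140,180],[0,0,0]],
  [[-140,190,190],[0,0,0]],
  [[-180,240,200],[0,0,0]],
  [[-200,280,200],[0,0,0]],
  [[-200,280,200],[0,0,0]],
], jaw=30)

```text
clock: 34.65
position: [0.2179, 0.5819, 0.2265]
tool_rot: [3.141, -0.001, 2.808]
force: [0.6, -1.2, -0.1]
grip_width: 0.0303
```

Run:
```python
from h import *
s=grab_frame('side');t=grab_frame('top');o=observe();print(o['position'],o['clock'],o['force'])
save('s25',s['frame']);save('s25c',cv2.resize(s['frame'][195:260,190:310],None,fx=6.5,fy=6.5,interpolation=cv2.INTER_CUBIC))
f=t['frame'].copy();save('t25',f);save('t25c',cv2.resize(f[235:355,190:310],None,fx=5,fy=5,interpolation=cv2.INTER_CUBIC))
# expected knob tops if seated and upright
import json
for n,xy,z,k in [('500',(.5155,.2795),.0636,23.7),('200',(.460,.2433),.0512,17.8),('100',(.479,.3348),.0462,14.2),('50',(.4236,.2984),.0416,11.2)]:
    print(n,'knob mid top',((np.array(proj(t,(*xy,z-k*.0005)))-[190,235]+.5)*5).round(),'side',((np.array(proj(s,(*xy,z-k*.0005)))-[190,195]+.5)*6.5).round(), 'foot side',((np.array(proj(s,(*xy,z)))-[190,195]+.5)*6.5).round())
```

```text
[0.2214735  0.57877983 0.22645746] 34.75 [ 0.26395869 -0.09749354 -0.63827064]
500 knob mid top [293. 171.] side [541. 140.] foot side [540. 104.]
200 knob mid top [392. 316.] side [373. 245.] foot side [372. 217.]
100 knob mid top [156. 273.] side [393. 113.] foot side [392.  92.]
50 knob mid top [250. 417.] side [226. 193.] foot side [225. 176.]
```

View pics/s25c.png

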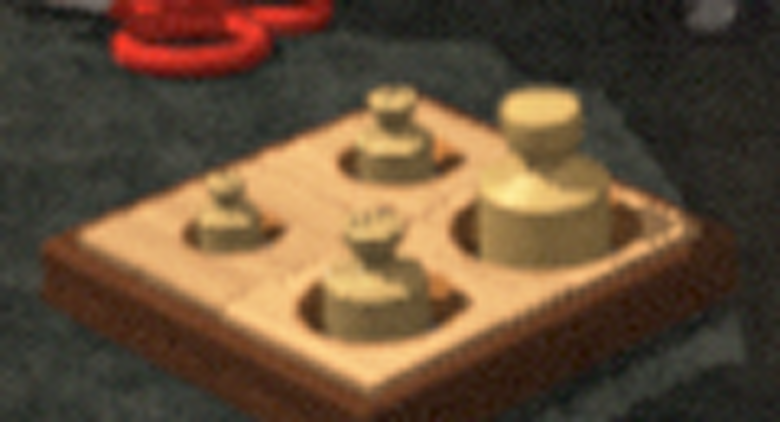

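View pics/t25c.png

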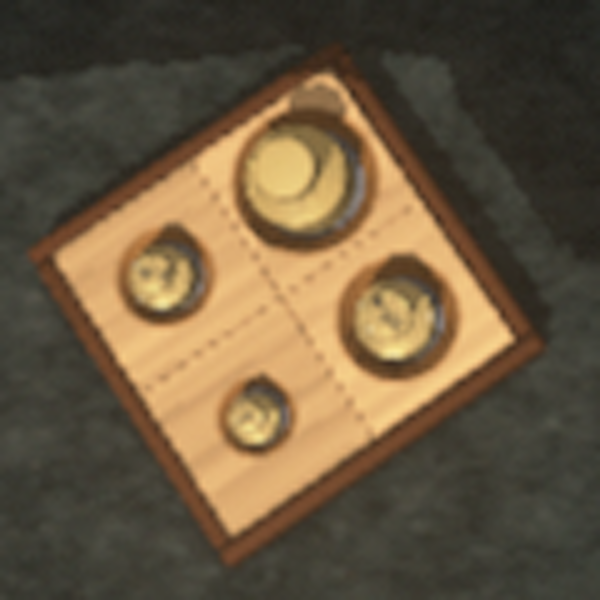

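View pics/t25.png

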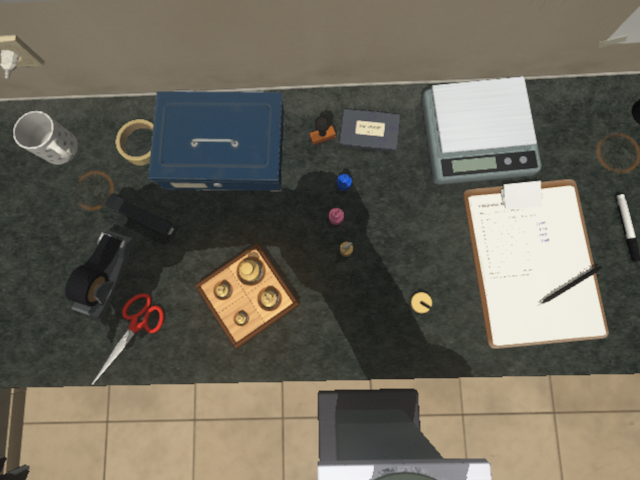

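Run:
```python
from h import *
from scipy.optimize import least_squares
G={c:grab_frame(c) for c in('top','side')}
for n,a,b,c0 in [('500',(282,166),(540,101),(.5155,.2795,.0636))]:
    A=(np.array(a)+.5)/5-.5+[190,235];B=(np.array(b)+.5)/6.5-.5+[190,195]
    r=least_squares(lambda p:np.r_[np.array(proj(G['top'],p/1000))-A,np.array(proj(G['side'],p/1000))-B],np.array(c0)*1000)
    print(n,r.x.round(1),r.fun.round(2))
s=G['side']['frame'];t=G['top']['frame']
save('s26',cv2.resize(s[200:245,255:295],None,fx=13,fy=13,interpolation=cv2.INTER_CUBIC))
save('t26',cv2.resize(t[250:295,230:275],None,fx=13,fy=13,interpolation=cv2.INTER_CUBIC))
from fit import circ
# overlay predicted model at fitted xy
for (x,y) in [(.5155,.2795),(.5165,.2815)]:
    v=cv2.resize(s[200:245,255:295],None,fx=13,fy=13,interpolation=cv2.INTER_CUBIC)
    for z,r in [(.010,.02),(.039,.02),(.0636,.0085),(.053,.01185)]:
        p=np.array([proj(G['side'],q) for q in circ(x,y,z,r)]);p=((p+.5-[255,200])*13).astype(int);cv2.polylines(v,[p],True,(255,0,0),1)
    w=cv2.resize(t[250:295,230:275],None,fx=13,fy=13,interpolation=cv2.INTER_CUBIC)
    for z,r in [(.010,.02),(.039,.02),(.0636,.0085),(.053,.01185)]:
        p=np.array([proj(G['top'],q) for q in circ(x,y,z,r)]);p=((p+.5-[230,250])*13).astype(int);cv2.polylines(w,[p],True,(255,0,0),1)
    save('ov%d'%(x*1e4),cv2.resize(np.hstack([v[:585],w[:585]]),None,fx=.7,fy=.7))
```

```text
500 [515.8 281.2  63.7] [ 0.01 -0.11 -0.11  0.02]
```

View pics/ov5155.png

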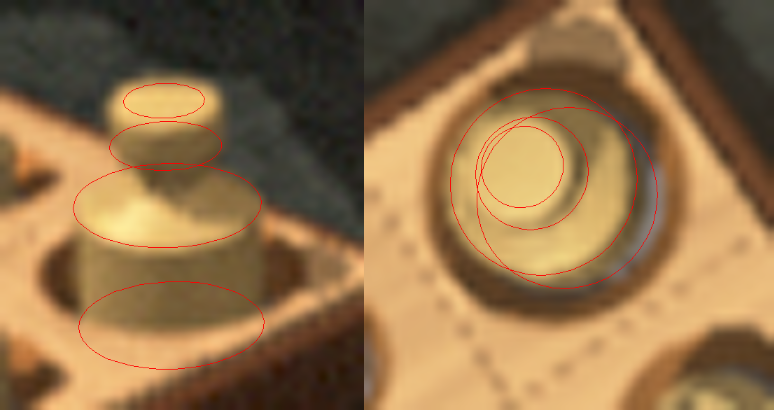

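View pics/ov5165.png

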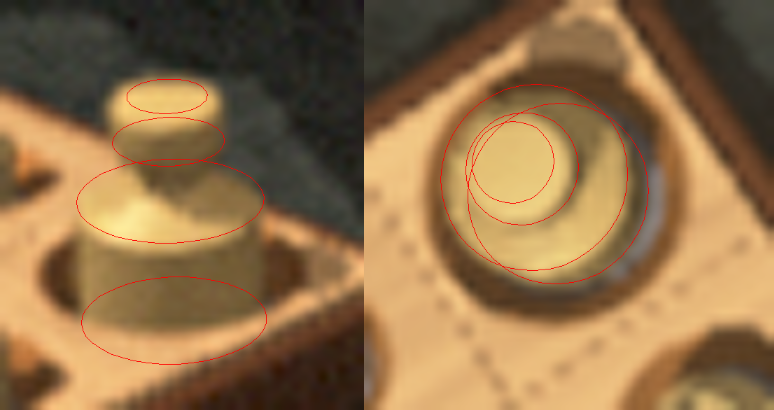

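```bash
python3 -c "
from workcell import *
print(job_done(), observe()['clock'])"
```

```text
the job is handed in; nothing more can be done
the job is handed in; nothing more can be done
```

The four brass knob weights are back in the block, each upright and down in the well for its size. I placed them in the order 500, 200, 100, 50 g and handed the job in at about 35 s of the 106 s allowed.

**Last checks:**
- Both cameras show all four weights upright in their wells, and the hook weight, slotted disc and pink and blue look-alikes where they started.
- Each weight was let go with the tool at the height of the well floor, within 0.2 mm.
- The knob top of the 500 came out at 63.7 mm above the worktop, against 63.6 mm if fully down.
- The other three knob tops, read by eye in the side picture, lay within about half a pixel of where they should be.

**What disagreed:**
- The 500 sits about 2 mm off the middle of its well, which is within the bore's clearance.
- In the pictures the fingertips were only about −4 to +4 mm ahead of the TCP, depending on the jaw opening, not the stated 25 mm. I set every grasp height from the pictures instead.
- The first grips on the 200 and the 50 were a little high, so I gripped both again lower before lifting.
- An automatic silhouette fit on the 500 in its well failed, because brass and wood look alike to it. I used the point measurement above instead.

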